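# Clear the drying tray with the tongs

### The arm

A 6-joint arm with a two-finger parallel gripper is mounted at the origin on the work surface. World frame = base frame: x ahead of the robot, y to its left, z up, the work surface at z = 0. Lengths are in mm, angles in degrees, forces in N, time in s.
With the tool pointing down it reaches from about 300 to 850 mm from the base axis. Payload 4.2 kg.
Tool frame: the origin (TCP) lies at the very end of the fingers, on their centre line; the grasp point (between the pads) lies 19 mm behind it; z points along the fingers, y is the line along which they close (so a half turn about z gives the same grasp; the last joint's range is limited). The gripper opens to 91 mm and grips with 3 to 60 N. Pads are 32 mm wide; open, the fingers measure 118 mm over their backs; the gripper's body (76 mm by 178 mm) begins 60 mm behind the grasp point.
Start: joints at [-1.146, 18.312, 89.639, -0, 72.044, -1.146], TCP at [575.016, 0, 213.976] pointing down, gripper open.
Joint ranges: [-177.97, 177.97], [-48.28, 115.42], [12.27, 149.76], [-77.06, 257.06], [2.81, 150.46], [-146.56, 146.56]. Speed limits (degrees/s): [147.25, 147.25, 180, 180, 180, 180].

### API

Orientations are given as [roll, pitch, yaw] about the fixed x, y, z axes, in that order (R = Rz(yaw) Ry(pitch) Rx(roll)).
In Python, from workcell import env, grab_frame gives the robot as it stands. The module is installed in compiled form; this text tells all that it offers.
- The arm moves only by the tool move_arm, never from a script. Its argument "plan" is a list of rows, each an object of numbers: "tx", "ty", "tz": the shift along the tool's x, y, z in cm; "wx", "wy", "wz": the turn, a rotation vector about the tool's x, y, z in rad. In form: [{"tx": .., "ty": .., "tz": .., "wx": .., "wy": .., "wz": ..}, ...]. A call has 1 to 12 rows; each row shifts and turns the commanded pose from where the row before left it, along the tool's axes as they then stand; what a row does not reach is not made up. A row lasts 1/12 s, in which the tool goes at most 41.7 mm and 7.16 degrees, less where a joint would pass 70% of its speed; a pose out of reach is approached as far as the arm can. A call is refused whole if a number of a shift passes 4.17 or a number of a turn 0.125, either way. A call with a gripper value outside its range is refused whole. "gripper" is the finger opening in cm, from 0 to 9.12, set as the call begins (left out, the last holds). The fingers move at their own pace and stop on an object; "force" is the grip in N (left out, the last holds). Time passes only in rows, so rows that do not move let the fingers close. It gives the time, the measured TCP pose, the force, the opening and the grip force at its end, in the units of the state.
- env.state(): the state, without advancing time (a new reading comes with each control period).
- grab_frame(name): name is "scene" or "side" or "wrist"; returns a dict with "color" (400x640x3 uint8, red, green, blue), "vfov" (degrees; the focal length in pixels is half the picture's height over the tangent of half this angle, whatever the lens; pixels are square), "cx", "cy" (the principal point, pixels), "view" (4x4, takes a point from world to camera coordinates). Camera axes: x right, y up, looking along -z (the intrinsics and any distortion apply to the point x, -y, -z); pixel columns grow to the right and rows downward; lengths in mm; the calibration is good to about 2 mm. A picture is of the moment at which its call begins. There is no depth.
- env.job_done(): hands the job in; it is judged then, once.
The state is a dict: "time_s": time; "qpos": joint angles; "qvel": joint speeds; "effort": joint torques, N m; "ee_pos": TCP position; "ee_rot": TCP orientation; "force": force on the tool from outside, world axes, zero at the start; "torque": the same for the moment, N m; "gripper_width": finger opening in mm; "gripper_force": force on a finger pad.
Only numpy, scipy, OpenCV 4.12 (cv2) and the standard library are available. Lean on these libraries where they do the work, as an engineer would, in place of code of your own. Each camera call takes 0.05 s, during which the arm holds its last target. There are 200 camera calls.

### The job

The painted pieces on the drying tray are still tacky, so do not touch them with the gripper's fingers. With the tongs from the blue caddy, lift the round bead off the tray and put it in the white tub, then stand the tongs back in their pocket, tips down, and let go of them. Then lift the tray by its bar so that the three other blocks slide off into the cardboard box, and lower the tray level again; leave the tub and everything else on the table where they are.

Things in the scene. Friction and masses are not known exactly. Their poses are not given: they have to be found in the camera images.
- tongs: Small spring tongs, steel with black rubber jaws and grips, standing upright, tips down, in the narrow pocket of the small blue caddy; 111 mm from tips to heel. Origin midway between the tips, at their height; z points up to the heel, y is the line along which the two jaws close. Let go, the jaws spring open: tips 50 mm apart inside, 58 mm outside. Jaws 16 mm wide (x).
- tongs_grip (a point): Midway between the tongs' two grips, 64 mm above the tips; axes as the tongs. Grips: rubber pads outside the jaws, 22 mm wide (x), 24 mm high, 48 mm over their backs when open; squeezed to 38 mm the jaw faces are parallel and 24 mm apart. 3 N starts to close them, 5 N holds the tongs partly open, 8 N closes onto the bead, 20 N grips it firmly.
- jaw_l (a joint): How far each tongs jaw is closed (rad): 0 sprung open, 0.126 jaws parallel and 24 mm apart, 0.24 tips touching. Each 1 mm less at the grips is about 2.4 mm less at the tips.
- caddy: Small blue plastic caddy, fixed, with two pockets. Origin under the centre of the narrow tongs pocket: inside 28 mm (x) by 74 mm (y), rim 40 mm above the table. The wider pocket with three upright crayons, 65 mm tall, lies at x = 18 to 62 mm.
- pocket_floor (a point): Centre of the tongs pocket's floor, 4 mm above the table; x and y as the caddy. The tongs tips stand on it.
- tray (a joint): Angle (rad) of the aluminium tipping tray: 0 level, grows as its bar end is lifted, at most 1.2. It falls back when let go.
- tray_hinge (a point): Middle of the tray's hinge line, at the height of the tray's floor (75 mm above the table); frame turns with the tray. x along the hinge, y uphill to the bar, z up from the floor. The tray is 130 mm wide (x); floor from y = -12 mm (open end, above the cardboard box) to y = 152 mm; side and end walls 18 mm high.
- tray_bar (a point): Middle of the round steel lifting bar on the tray's free end, 10 mm thick, running along x, with 80 mm free between its two arms; at y = 190 mm, z = 12 mm in the frame of tray_hinge (87 mm above the table when level). 30 mm clear gap to the tray's end wall. It may turn between the fingers as the tray swings.
- box_floor (a point): Centre of the floor of the low cardboard box fixed under the tray's open end. Inside 160 mm (x) by 140 mm (y); 56 mm high under the tray, 70 mm at the sides, 85 mm at the far end. x and y as the level tray.
- bead: The round wooden bead: upright cylinder 24 mm across, 26 mm tall, a dark spot (its hole) on top; the only round piece on the tray. Origin: centre of its underside, z up, x and y as at the start.
- bead_center (a point): Centre of the round bead.
- brick: Oblong wooden block 32 x 20 x 20 mm on the tray. Origin: centre of its underside, z up, x and y as at the start.
- ell: L-shaped wooden block 30 x 30 x 18 mm on the tray. Origin: centre of its underside, z up, x and y as at the start.
- tee: T-shaped wooden block 30 x 30 x 18 mm on the tray. Origin: centre of its underside, z up, x and y as at the start.
- tub: Round white open plastic tub, 96 mm across the rim, 55 mm tall, wall 4 mm, loose on the table. Origin: centre of its underside, z up, x and y as at the start.
- tub_in (a point): Centre of the tub's inner floor.
- paint_a: Bystander: yellow paint bottle, 38 mm across, 85 tall.
- paint_b: Bystander: green paint bottle, 38 mm across, 85 tall.
- glue: Bystander: white glue bottle with orange cap, 44 mm across, 110 tall.
- tape: Bystander: roll of tape lying flat, 84 mm across, 24 tall.
- brush: Bystander: paint brush lying on the table, 160 mm long.
- jar_lid: Bystander: white jar lid lying flat, 64 mm across, 12 tall.
Things that resemble listed ones, but are neither listed nor needed, are in the scene too. Of the things that look like the caddy, the largest one is meant.

How it is judged:
By the outcome, as a careful person would: the job done as asked, in the order asked, and still so for the second after the job is handed in, with the robot touching nothing.
It also fails if it takes over 72 s, if anything falls off the work surface, if the arm or the gripper's body presses on something with over 40 N, if the wrist force passes 120 N, or if a joint passes its speed limit or range.

## Working session

There is one attempt and no reset: what is moved stays moved. The work goes in short steps, Python scripts to look and compute and a tool call to move; the robot and the scene stay as the last step left them, time stands still between calls to the robot, and variables do not carry over. Pictures are saved under pics/ and viewed, at most 10 in all, crops included, and the job is handed in when it is done.

Besides the shell and the picture viewer there is one more tool, called after ">>>" as name([rows], argument=value, ...), one row to a line, values as JSON. move_arm: Moves the arm, as the interface text tells. Its arguments: {"type":"object","properties":{"plan":{"type":"array","items":{"type":"object","properties":{"tx":{"type":"number"},"ty":{"type":"number"},"tz":{"type":"number"},"wx":{"type":"number"},"wy":{"type":"number"},"wz":{"type":"number"}}}},"gripper":{"type":"number"},"force":{"type":"number"}},"required":["plan"]}

```bash
mkdir -p pics
cat > h.py <<'E'
import numpy as np, cv2, pickle
from workcell import env, grab_frame
def shot(n,fn):
    f=grab_frame(n); cv2.imwrite('pics/'+fn+'.png',cv2.cvtColor(f['color'],cv2.COLOR_RGB2BGR)); pickle.dump(f,open(fn+'.pkl','wb')); return f
def load(fn): return pickle.load(open(fn+'.pkl','rb'))
def K(f):
    fl=200/np.tan(np.radians(f['vfov'])/2); return fl
def pix(f,p):
    c=np.array(f['view'])@np.append(p,1.); fl=K(f); return np.array([f['cx']+fl*c[0]/-c[2], f['cy']-fl*c[1]/-c[2]])
def at(f,u,v,z):
    fl=K(f); V=np.array(f['view']); R=V[:3,:3]; t=V[:3,3]
    d=R.T@np.array([(u-f['cx'])/fl,-(v-f['cy'])/fl,-1]); o=-R.T@t
    return o+d*(z-o[2])/d[2]
E
python3 - <<'E'
from h import *
for n in ('scene','side','wrist'):
    f=shot(n,n+'0'); print(n,[k for k in f],f['vfov'],f['cx'],f['cy'],np.round(f['view'],3).tolist(),{k:v for k,v in f.items() if k not in('color','view')})
print(env.state())
E
```

```text
scene ['color', 'vfov', 'cx', 'cy', 'view'] 53.1082251912521 319.21516906039204 194.72516639732652 [[-0.695, 0.718, 0.008, 382.481], [-0.426, -0.422, 0.8, 160.728], [0.578, 0.553, 0.6, -1294.866], [0.0, 0.0, 0.0, 1.0]] {'vfov': 53.1082251912521, 'cx': 319.21516906039204, 'cy': 194.72516639732652}
side ['color', 'vfov', 'cx', 'cy', 'view'] 50.19587335623204 324.9489251198583 200.27162038821282 [[-0.782, -0.624, 0.002, 450.582], [0.375, -0.468, 0.8, -279.473], [-0.498, 0.626, 0.6, -982.807], [0.0, 0.0, 0.0, 1.0]] {'vfov': 50.19587335623204, 'cx': 324.9489251198583, 'cy': 200.27162038821282}
wrist ['color', 'vfov', 'cx', 'cy', 'view'] 60.84280230714326 319.78576567353775 205.29544429669798 [[1.0, 0.001, -0.001, -574.475], [-0.001, 0.96, -0.279, 31.705], [0.0, 0.279, 0.96, -390.356], [0.0, 0.0, 0.0, 1.0]] {'vfov': 60.84280230714326, 'cx': 319.78576567353775, 'cy': 205.29544429669798}
{'time_s': 0.15, 'qpos': array([-1.14640723e+00,  1.83430819e+01,  8.96863517e+01, -6.13486843e-04,
        7.20427752e+01, -1.14552136e+00]), 'qvel': array([-0.01876882, -0.21779359, -0.31360978, -0.02048978,  0.00427868,
        0.01971963]), 'effort': array([-5.72294630e-04, -4.12774551e+01, -2.32154489e+01,  7.26667210e-02,
        4.33494255e-02, -9.00343002e-05]), 'ee_pos': array([ 5.74659926e+02, -7.81424781e-04,  2.13341959e+02]), 'ee_rot': array([-1.79927794e+02, -8.60336100e-04,  8.99993031e+01]), 'force': array([-0.17818616,  0.70629156, -0.54948303]), 'torque': array([ 0.00041781,  0.03564264, -0.00707913]), 'gripper_force': 0.0, 'gripper_width': 91.1687653622499}
```

View pics/scene0.png

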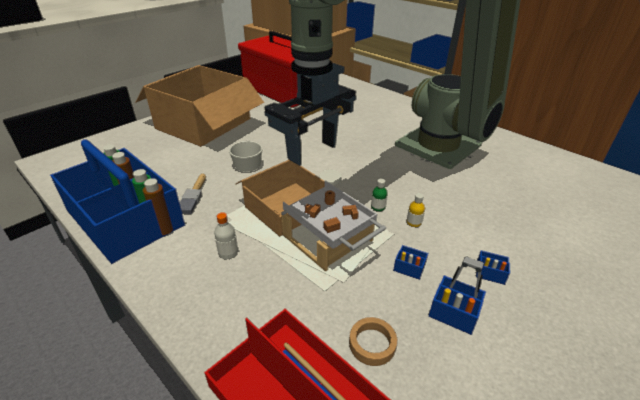

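View pics/side0.png

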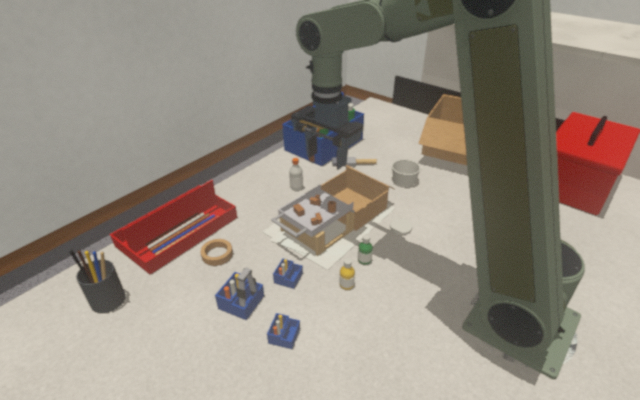

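The scene picture shows these caddy lookalikes:
- (458,303): holds the tongs and is the largest small caddy, so this is my choice.
- (410,262) and (493,267): smaller, crayons only.
- (115,195): a big blue tool carrier with no tongs.

The tray is at (335,220), the tub at (247,156) and the box at (285,195).

The bead candidates are the pieces at (330,197), (313,210), (332,225) and (350,212). I'll check them in a close crop.

Run:
```python
from h import *
a=cv2.imread('pics/scene0.png'); 
c1=cv2.resize(a[175:275,275:405],None,fx=6,fy=6,interpolation=cv2.INTER_CUBIC); cv2.imwrite('pics/c1.png',c1[:, :780])
c2=cv2.resize(a[240:340,385:515],None,fx=6,fy=6,interpolation=cv2.INTER_CUBIC); cv2.imwrite('pics/c2.png',c2)
f=load('scene0');s=load('side0')
for n,u,v,z in (('cadd',458,290,40),('tray',335,215,75),('tub',247,147,55)): print(n,at(f,u,v,z))
for n,u,v,z in (('cadd',240,287,40),('tray',315,212,75),('tub',405,166,55)): print(n,at(s,u,v,z))
```

```text
cadd [531.930547  352.8170534  40.       ]
tray [563.36866776  60.97578639  75.        ]
tub [ 496.20516135 -345.47820935   55.        ]
cadd [552.19144408 353.55433965  40.        ]
tray [567.52603159  55.77942576  75.        ]
tub [ 507.61893848 -338.64195947   55.        ]
```

View pics/c1.png

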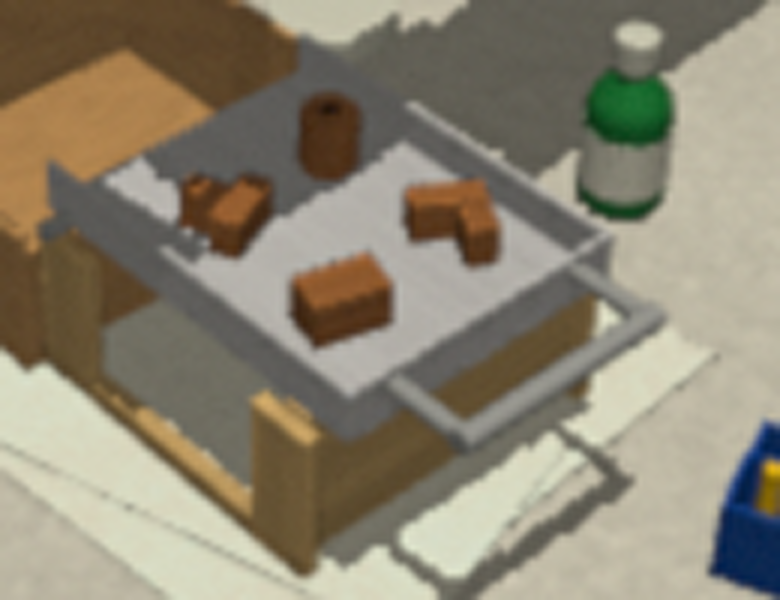

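View pics/c2.png

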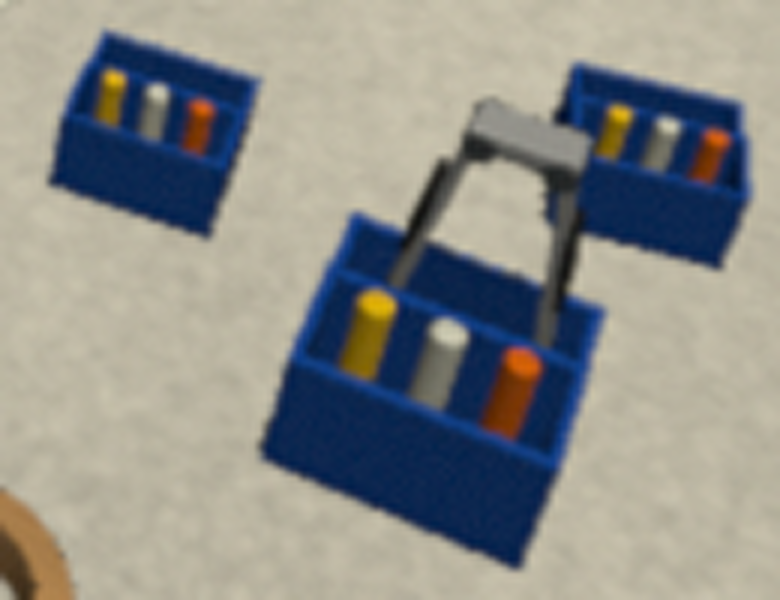

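View pics/wrist0.png

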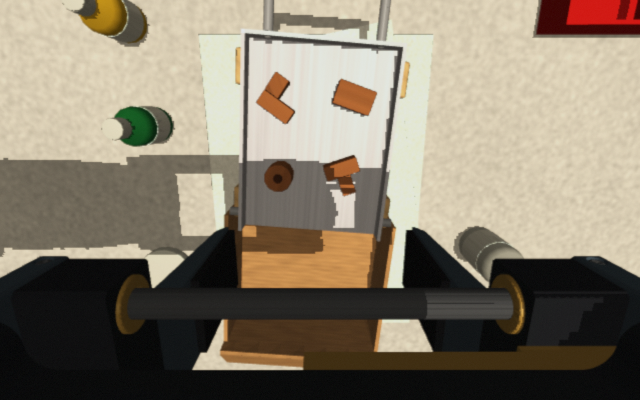

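Run:
```python
from h import *
f=load('scene0');w=load('wrist0')
def c2(u,v,z): return np.round(at(f,385+(u+.5)/6-.5,240+(v+.5)/6-.5,z),1)
def c1(u,v,z): return np.round(at(f,275+(u+.5)/6-.5,175+(v+.5)/6-.5,z),1)
for n,u,v,z in (('BL',355,215,40),('BR',605,312,40),('FL',297,355,40),('FR',555,465,40),('bFL',265,455,0),('bFR',520,565,0),('heelL',487,100,115),('heelR',590,145,115)): print(n,c2(u,v,z))
for n,u,v,z in (('barL',465,435,87),('barR',655,315,87),('endL',345,395,93),('endR',610,240,93),('openL',55,170,93),('openR',305,45,93),('bead',330,104,101)): print(n,c1(u,v,z))
for x in (f,load('side0'),w): V=x['view']; print(-V[:3,:3].T@V[:3,3])
```

```text
BL [518.3 314.2  40. ]
BR [498.6 392.3  40. ]
FL [582.5 331.   40. ]
FR [564.1 408.   40. ]
bFL [591.4 332.9  -0. ]
bFR [571.5 410.6   0. ]
heelL [518.6 343.4 115. ]
heelR [514.1 374.6 115. ]
barL [624.  161.3  87. ]
barR [531.7 170.   87. ]
endL [642.6 124.3  93. ]
endR [516.1 137.6  93. ]
openL [629.1 -34.8  93. ]
openR [504.6 -24.3  93. ]
bead [534.7  17.1 101. ]
[1083.58063124  508.94154056  644.69786564]
[-32.7464955  765.41889558 812.46538324]
[574.62568139  78.93478422 383.37856653]
```

The wrist view shows the bead at (279,177) with its dark hole, the ell at (275,100), the brick at (355,97) and the tee at (342,175). The tray bar's arms run off the top at (268,0) and (385,0). Next I move to look down on the tongs caddy.

>>> move_arm([
  {"wz": 0.11,"tz": -0.2},
  {"wz": 0.11,"tz": -0.2},
  {"wz": 0.11,"tz": -0.2},
  {"wz": 0.11,"tz": -0.2},
  {"wz": 0.11,"tz": -0.2},
  {"wz": 0.11,"tz": -0.2},
  {"wz": 0.11,"tz": -0.2},
  {"wz": 0.11,"tz": -0.2},
  {"wz": 0.11,"tz": -0.2},
  {"wz": 0.11,"tz": -0.2},
  {"wz": 0.11,"tz": -0.2},
  {"wz": 0.11,"tz": -0.2},
])

```text
schema error: expected keys tx, ty, tz, wx, wy, wz
```

>>> move_arm([
  {"ty": -3,"tx": -0.08},
  {"ty": -3,"tx": -0.08},
  {"ty": -3,"tx": -0.08},
  {"ty": -3,"tx": -0.08},
  {"ty": -3,"tx": -0.08},
  {"ty": -3,"tx": -0.08},
  {"ty": -3,"tx": -0.08},
  {"ty": -3,"tx": -0.08},
  {"ty": -3,"tx": -0.08},
  {"ty": -3,"tx": -0.08},
  {"ty": -3,"tx": -0.08},
  {"ty": -3,"tx": -0.08},
])

```text
schema error: expected keys tx, ty, tz, wx, wy, wz
```

>>> move_arm([
  {},
  {},
  {},
])

```text
schema error: expected keys tx, ty, tz, wx, wy, wz
```

Run:
```python
from h import *
w=shot('wrist','wrist1'); cv2.imwrite('pics/wrist1b.png',cv2.resize(cv2.imread('pics/wrist1.png'),(800,500)))
s=env.state(); print(s['time_s'],s['ee_pos'],s['ee_rot'],s['force'])
w=load('wrist0')
for n,u,v,z in (('bead',279,177,101),('beadL',264,177,101),('beadR',294,177,101),('endL',243,32,93),('endR',402,46,93),('openR',381,238,93),('armL',268,10,87),('armR',385,10,87)): print(n,np.round(at(w,u,v,z),1))
```

```text
0.2 [ 5.74723027e+02 -6.80737436e-03  2.13455433e+02] [-1.79941982e+02  1.20113019e-03  8.99999672e+01] [-0.23760575 -0.12504542 -0.1419039 ]
bead [540.1  21.8 101. ]
beadL [527.5  21.8 101. ]
beadR [552.8  21.8 101. ]
endL [515.  134.2  93. ]
endR [638.6 124.4  93. ]
openR [630.5 -36.3  93. ]
armL [534.1 150.9  87. ]
armR [625. 151.  87.]
```

View pics/wrist1b.png

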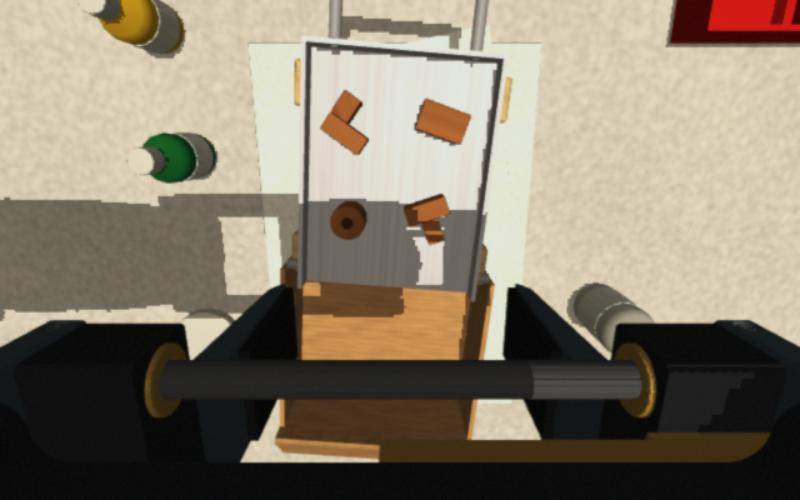

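>>> move_arm([
  {"tx": 0,"ty": 0,"tz": -0.2,"wx": 0,"wy": 0,"wz": 0.11},
  {"tx": 0,"ty": 0,"tz": -0.2,"wx": 0,"wy": 0,"wz": 0.11},
  {"tx": 0,"ty": 0,"tz": -0.2,"wx": 0,"wy": 0,"wz": 0.11},
  {"tx": 0,"ty": 0,"tz": -0.2,"wx": 0,"wy": 0,"wz": 0.11},
  {"tx": 0,"ty": 0,"tz": -0.2,"wx": 0,"wy": 0,"wz": 0.11},
  {"tx": 0,"ty": 0,"tz": -0.2,"wx": 0,"wy": 0,"wz": 0.11},
  {"tx": 0,"ty": 0,"tz": -0.2,"wx": 0,"wy": 0,"wz": 0.11},
  {"tx": 0,"ty": 0,"tz": -0.2,"wx": 0,"wy": 0,"wz": 0.11},
  {"tx": 0,"ty": 0,"tz": -0.2,"wx": 0,"wy": 0,"wz": 0.11},
  {"tx": 0,"ty": 0,"tz": -0.2,"wx": 0,"wy": 0,"wz": 0.11},
  {"tx": 0,"ty": 0,"tz": -0.2,"wx": 0,"wy": 0,"wz": 0.11},
  {"tx": 0,"ty": 0,"tz": -0.2,"wx": 0,"wy": 0,"wz": 0.11},
])

```text
time_s: 1.2
ee_pos: [574.9, 0.0, 237.8]
ee_rot: [-180.0, 0.0, 14.1]
force: [-0.1, -0.8, 0.1]
gripper_width: 91.0
gripper_force: 0.0
```

>>> move_arm([
  {"tx": -0.08,"ty": -3,"tz": 0,"wx": 0,"wy": 0,"wz": 0},
  {"tx": -0.08,"ty": -3,"tz": 0,"wx": 0,"wy": 0,"wz": 0},
  {"tx": -0.08,"ty": -3,"tz": 0,"wx": 0,"wy": 0,"wz": 0},
  {"tx": -0.08,"ty": -3,"tz": 0,"wx": 0,"wy": 0,"wz": 0},
  {"tx": -0.08,"ty": -3,"tz": 0,"wx": 0,"wy": 0,"wz": 0},
  {"tx": -0.08,"ty": -3,"tz": 0,"wx": 0,"wy": 0,"wz": 0},
  {"tx": -0.08,"ty": -3,"tz": 0,"wx": 0,"wy": 0,"wz": 0},
  {"tx": -0.08,"ty": -3,"tz": 0,"wx": 0,"wy": 0,"wz": 0},
  {"tx": -0.08,"ty": -3,"tz": 0,"wx": 0,"wy": 0,"wz": 0},
  {"tx": -0.08,"ty": -3,"tz": 0,"wx": 0,"wy": 0,"wz": 0},
  {"tx": -0.08,"ty": -3,"tz": 0,"wx": 0,"wy": 0,"wz": 0},
  {"tx": -0.08,"ty": -3,"tz": 0,"wx": 0,"wy": 0,"wz": 0},
])

```text
time_s: 2.2
ee_pos: [475.6, 347.6, 237.8]
ee_rot: [180.0, 0.0, 14.4]
force: [0.5, -0.2, 0.5]
gripper_width: 91.3
gripper_force: 0.0
```

>>> move_arm([
  {"tx": 0,"ty": 0,"tz": 0,"wx": 0,"wy": 0,"wz": 0},
  {"tx": 0,"ty": 0,"tz": 0,"wx": 0,"wy": 0,"wz": 0},
  {"tx": 0,"ty": 0,"tz": 0,"wx": 0,"wy": 0,"wz": 0},
])

```text
time_s: 2.45
ee_pos: [476.3, 345.9, 237.7]
ee_rot: [179.9, 0.0, 14.4]
force: [0.1, -0.8, 0.1]
gripper_width: 91.2
gripper_force: 0.0
```

```bash
rm -f pics/wrist1*
python3 - <<'E'
from h import *
w=shot('wrist','wrist1'); cv2.imwrite('pics/wrist1b.png',cv2.resize(cv2.imread('pics/wrist1.png'),(800,500)))
s=env.state(); print(s['time_s'],s['ee_pos'],s['ee_rot'],s['force'])
E
```

```text
2.5 [476.49230202 345.48111172 237.79384411] [1.79958092e+02 2.08356170e-02 1.43363835e+01] [-0.58470438 -0.20702651  0.2430227 ]
```

View pics/wrist1b.png

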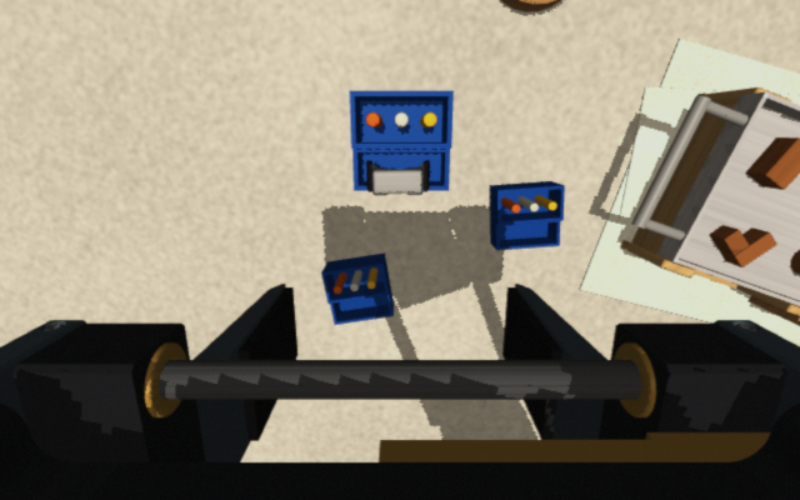

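The wrist view shows the tongs caddy at (402,140), square to the tool, with the tongs' heel at (399,182). The smaller caddies are at (527,215) and (357,288). The tray bar runs from (703,100) to (640,222).

Run:
```python
from h import *
w=load('wrist1')
def P(n,u,v,z):
    p=at(w,u*.8,v*.8,z); print(n,np.round(p,1)); return p
F1=P('farL',350,92,40);F2=P('farR',453,92,40);N1=P('nearL',354,190,40);N2=P('nearR',450,190,40)
P('divL',355,149,40);P('divR',450,149,40)
d=F1-F2;print(np.degrees(np.arctan2(d[1],d[0])),np.linalg.norm(d),np.linalg.norm((F1+F2-N1-N2)/2))
h=P('heel',399,181.5,115);print('pocket y from rims, near mid',(N1+N2)/2)
P('bar1',703,100,92);P('bar2',640,222,92)
P('hl',375,182,115);P('hr',424,182,115)
a=cv2.imread('pics/wrist1.png'); c=cv2.resize(a[65:160,270:375],None,fx=6,fy=6,interpolation=cv2.INTER_CUBIC); cv2.imwrite('pics/c3.png',c)
```

```text
farL [573.7 412.3  40. ]
farR [594.5 331.6  40. ]
nearL [497.5 391.7  40. ]
nearR [518.1 311.7  40. ]
divL [531.1 398.4  40. ]
divR [550.9 321.4  40. ]
104.45876110706556 83.30357214909704 78.94221853930092
heel [522. 358. 115.]
pocket y from rims, near mid [507.76719653 351.7168726   40.        ]
bar1 [627.1 165.9  92. ]
bar2 [535.6 173.7  92. ]
hl [517.6 373.7 115. ]
hr [525.9 341.4 115. ]
```

View pics/c3.png

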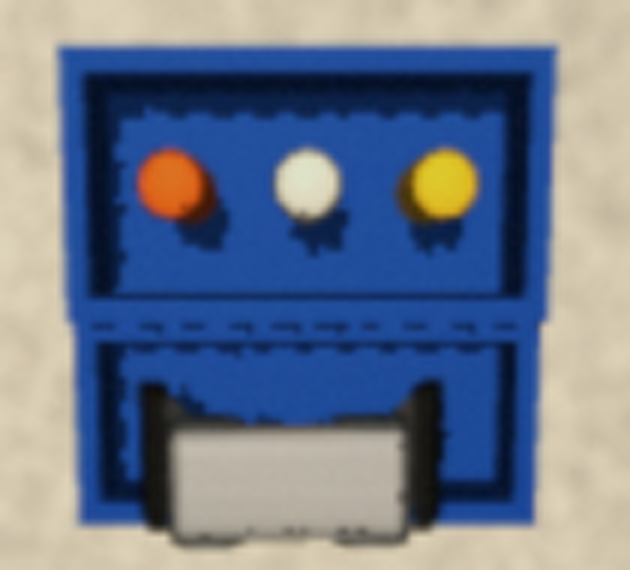

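The crop shows the pocket's inner rim spanning columns 103–517 and rows 342–500, and the heel's top face spanning columns 170–408 and rows 430–540. The crayon pocket is behind at rows 75–295.

Run:
```python
from h import *
w=load('wrist1')
P=lambda u,v,z: at(w,270+(u+.5)/6-.5,65+(v+.5)/6-.5,z)
ya=np.radians(14.4); X=np.array([np.cos(ya),np.sin(ya),0]); Y=np.array([-X[1],X[0],0])
c=P(310,421,40); print('pocket',c, 'size',(P(103,421,40)-P(517,421,40))@Y,(P(310,342,40)-P(310,500,40))@X)
for z in (115,111):
  h=P(289,485,z); print('heel',z,h,'rel',(h-c)@X,(h-c)@Y,'w',(P(170,485,z)-P(408,485,z))@Y)
g=P(152,450,68);k=P(430,450,68);print('grip span',(g-k)@Y,((g+k)/2-c)@Y)
# scene check of heel
s=load('scene0')
q=lambda u,v,z: at(s,385+(u+.5)/6-.5,240+(v+.5)/6-.5,z)
hc=(q(487,100,115)+q(590,145,115)+q(465,135,115)+q(582,175,115))/4; print('scene heel',hc)
bl=q(355,215,40);br=q(605,312,40); print('scene pocket', (bl+br)/2+18*X)
t=env.state(); e=t['ee_pos'];
```

```text
pocket [525.31126308 356.65516364  40.        ] size 73.18007468126883 27.434054732170353
heel 115 [521.49397494 359.14675142 115.        ] rel -3.077728334968952 3.362630923581622 w 33.779078998222424
heel 111 [521.06912232 359.05735507 111.        ] rel -3.5114653933604068 3.381699677057137 w 34.2405709523378
grip span 45.57500381175785 3.2530552101907917
scene heel [524.12980671 360.54239081 115.        ]
scene pocket [525.86087631 357.73034849  40.        ]
```

>>> move_arm([
  {"tx": 2.4,"ty": -0.1,"tz": 0,"wx": 0,"wy": 0,"wz": 0},
  {"tx": 2.36,"ty": -0.12,"tz": 0,"wx": 0,"wy": 0,"wz": 0},
  {"tx": 0,"ty": 0,"tz": 2,"wx": 0,"wy": 0,"wz": 0},
  {"tx": 0,"ty": 0,"tz": 2,"wx": 0,"wy": 0,"wz": 0},
  {"tx": 0,"ty": 0,"tz": 2,"wx": 0,"wy": 0,"wz": 0},
  {"tx": 0,"ty": 0,"tz": 2,"wx": 0,"wy": 0,"wz": 0},
  {"tx": 0,"ty": 0,"tz": 2,"wx": 0,"wy": 0,"wz": 0},
  {"tx": 0,"ty": 0,"tz": 2,"wx": 0,"wy": 0,"wz": 0},
  {"tx": 0,"ty": 0,"tz": 2,"wx": 0,"wy": 0,"wz": 0},
  {"tx": 0,"ty": 0,"tz": 2,"wx": 0,"wy": 0,"wz": 0},
  {"tx": 0,"ty": 0,"tz": 2,"wx": 0,"wy": 0,"wz": 0},
  {"tx": 0,"ty": 0,"tz": 0.8,"wx": 0,"wy": 0,"wz": 0},
], gripper=9.12)

```text
time_s: 3.5
ee_pos: [521.1, 357.8, 47.3]
ee_rot: [179.9, 0.3, 14.3]
force: [-0.8, -0.9, -0.3]
gripper_width: 91.0
gripper_force: 0.0
```

>>> move_arm([
  {"tx": 0,"ty": 0,"tz": 0,"wx": 0,"wy": 0,"wz": 0},
  {"tx": 0,"ty": 0,"tz": 0,"wx": 0,"wy": 0,"wz": 0},
  {"tx": 0,"ty": 0,"tz": 0,"wx": 0,"wy": 0,"wz": 0},
])

```text
time_s: 3.75
ee_pos: [523.1, 360.4, 51.4]
ee_rot: [-180.0, -0.1, 14.3]
force: [0.5, -0.2, 0.2]
gripper_width: 91.1
gripper_force: 0.0
```

>>> move_arm([
  {"tx": 0,"ty": 0,"tz": 0,"wx": 0,"wy": 0,"wz": 0},
  {"tx": 0,"ty": 0,"tz": 0,"wx": 0,"wy": 0,"wz": 0},
  {"tx": 0,"ty": 0,"tz": 0,"wx": 0,"wy": 0,"wz": 0},
  {"tx": 0,"ty": 0,"tz": 0,"wx": 0,"wy": 0,"wz": 0},
  {"tx": 0,"ty": 0,"tz": 0,"wx": 0,"wy": 0,"wz": 0},
  {"tx": 0,"ty": 0,"tz": 0,"wx": 0,"wy": 0,"wz": 0},
  {"tx": 0,"ty": 0,"tz": 0,"wx": 0,"wy": 0,"wz": 0},
  {"tx": 0,"ty": 0,"tz": 0,"wx": 0,"wy": 0,"wz": 0},
  {"tx": 0,"ty": 0,"tz": 0,"wx": 0,"wy": 0,"wz": 0},
  {"tx": 0,"ty": 0,"tz": 0,"wx": 0,"wy": 0,"wz": 0},
], gripper=4.4, force=5)

```text
time_s: 4.58
ee_pos: [521.9, 360.4, 49.9]
ee_rot: [-180.0, -0.0, 14.4]
force: [0.3, 1.4, -0.0]
gripper_width: 44.1
gripper_force: 4.8
```

>>> move_arm([
  {"tx": 0,"ty": 0,"tz": -0.3,"wx": 0,"wy": 0,"wz": 0},
  {"tx": 0,"ty": 0,"tz": -0.6,"wx": 0,"wy": 0,"wz": 0},
  {"tx": 0,"ty": 0,"tz": -1,"wx": 0,"wy": 0,"wz": 0},
  {"tx": 0,"ty": 0,"tz": -1.5,"wx": 0,"wy": 0,"wz": 0},
  {"tx": 0,"ty": 0,"tz": -1.5,"wx": 0,"wy": 0,"wz": 0},
  {"tx": 0,"ty": 0,"tz": -1.5,"wx": 0,"wy": 0,"wz": 0},
  {"tx": 0,"ty": 0,"tz": -1.5,"wx": 0,"wy": 0,"wz": 0},
  {"tx": 0,"ty": 0,"tz": -1.5,"wx": 0,"wy": 0,"wz": 0},
  {"tx": 0,"ty": 0,"tz": -1.5,"wx": 0,"wy": 0,"wz": 0},
  {"tx": 0,"ty": 0,"tz": -1.5,"wx": 0,"wy": 0,"wz": 0},
  {"tx": 0,"ty": 0,"tz": -1.5,"wx": 0,"wy": 0,"wz": 0},
  {"tx": 0,"ty": 0,"tz": -1,"wx": 0,"wy": 0,"wz": 0},
])

```text
time_s: 5.58
ee_pos: [522.5, 360.6, 201.8]
ee_rot: [-179.9, -0.2, 14.4]
force: [-0.1, 0.0, -0.4]
gripper_width: 43.8
gripper_force: 4.3
```

Run:
```python
from h import *
f=shot('scene','scene2'); a=cv2.imread('pics/scene2.png')
shot('wrist','wrist2')
e=env.state(); print(e['time_s'],e['ee_pos'],e['gripper_width'],e['gripper_force'],e['force'])
print(pix(f,e['ee_pos']),pix(f,e['ee_pos']-[0,0,46]))
u,v=pix(f,e['ee_pos']-[0,0,20]).astype(int)
cv2.imwrite('pics/c4.png',np.hstack([cv2.resize(a[v-50:v+50,u-50:u+50],None,fx=4,fy=4,interpolation=cv2.INTER_CUBIC),cv2.resize(cv2.imread('pics/wrist2.png')[40:240,220:420],None,fx=2,fy=2)]))
```

```text
5.6833 [522.95332436 360.92741605 201.79848148] 43.74456331961767 4.311620963080713 [-0.68862404  0.55307379 -0.68473846]
[485.9064099 226.2935003] [479.10841933 246.11089574]
```

View pics/c4.png

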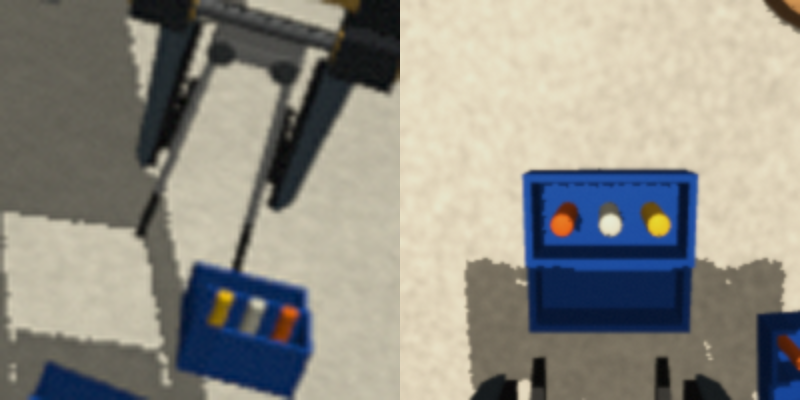

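The right half shows the pocket empty, and the left half shows the tongs held open with tips at (145,232) and (238,268). That puts the tips within 2 mm of where they should be. Next I go near the bead, with the tool turned to the tray.

>>> move_arm([
  {"tx": 0,"ty": 0.5,"tz": 0,"wx": 0,"wy": 0,"wz": 0.06},
  {"tx": 0,"ty": 1,"tz": 0,"wx": 0,"wy": 0,"wz": 0.1},
  {"tx": 0,"ty": 1.5,"tz": 0,"wx": 0,"wy": 0,"wz": 0.1},
  {"tx": -0.1,"ty": 2,"tz": 0,"wx": 0,"wy": 0,"wz": 0.08},
  {"tx": -0.2,"ty": 2.5,"tz": 0,"wx": 0,"wy": 0,"wz": 0},
  {"tx": -0.2,"ty": 2.5,"tz": 0,"wx": 0,"wy": 0,"wz": 0},
  {"tx": -0.2,"ty": 2.5,"tz": 0,"wx": 0,"wy": 0,"wz": 0},
  {"tx": -0.2,"ty": 2.5,"tz": 0,"wx": 0,"wy": 0,"wz": 0},
  {"tx": -0.2,"ty": 2.5,"tz": 0,"wx": 0,"wy": 0,"wz": 0},
  {"tx": 0,"ty": 2.5,"tz": 0,"wx": 0,"wy": 0,"wz": 0},
  {"tx": 0,"ty": 2.5,"tz": 0,"wx": 0,"wy": 0,"wz": 0},
  {"tx": 0,"ty": 2.5,"tz": 0,"wx": 0,"wy": 0,"wz": 0},
])

```text
time_s: 6.68
ee_pos: [496.6, 111.1, 198.2]
ee_rot: [180.0, 0.1, -5.1]
force: [0.8, -0.8, -0.9]
gripper_width: 44.2
gripper_force: 4.3
```

>>> move_arm([
  {"tx": 0,"ty": 2.5,"tz": 0,"wx": 0,"wy": 0,"wz": 0},
  {"tx": 0,"ty": 2.5,"tz": 0,"wx": 0,"wy": 0,"wz": 0},
  {"tx": 0,"ty": 2,"tz": 0,"wx": 0,"wy": 0,"wz": 0},
  {"tx": 0,"ty": 1,"tz": 0,"wx": 0,"wy": 0,"wz": 0},
  {"tx": 0,"ty": 0.5,"tz": 0,"wx": 0,"wy": 0,"wz": 0},
  {"tx": 0,"ty": 0,"tz": 0,"wx": 0,"wy": 0,"wz": 0},
  {"tx": 0,"ty": 0,"tz": 0,"wx": 0,"wy": 0,"wz": 0},
  {"tx": 0,"ty": 0,"tz": 0,"wx": 0,"wy": 0,"wz": 0},
])

```text
time_s: 7.35
ee_pos: [490.0, 28.6, 198.8]
ee_rot: [-180.0, 0.0, -5.1]
force: [0.3, 0.1, -0.2]
gripper_width: 44.1
gripper_force: 4.3
```

Run:
```python
from h import *
e=env.state();f=shot('wrist','wrist3'); print(e['time_s'],e['ee_pos'],e['ee_rot'],e['gripper_width'],e['gripper_force'])
for n in ('wrist0','wrist3'):
    f=load(n); c=f['color']; hsv=cv2.cvtColor(c,cv2.COLOR_RGB2HSV)
    p0=pix(f,[538,20,95]).round().astype(int); print(n,p0)
    m=((hsv[...,0]<16)&(hsv[...,1]>120)).astype(np.uint8)
    m=cv2.morphologyEx(m,cv2.MORPH_CLOSE,np.ones((3,3)))
    k,l,st,ce=cv2.connectedComponentsWithStats(m)
    for i in range(1,k):
        if st[i,4]>150: print(i,st[i],ce[i].round(1), at(f,*ce[i],93).round(1))
c=load('wrist3')['color']; f=load('wrist3'); u,v=pix(f,[540,21,101]).astype(int)
g=c[...,0]; print(u,v)
print(g[max(v-30,0):v+34:3,u-30:u+34:3])
```

```text
7.35 [490.03309328  28.64545024 198.83529878] [-1.79973193e+02  3.60110100e-03 -5.05747136e+00] 44.09331083153613 4.311668529726376
wrist0 [277 178]
1 [ 537    0  103   34 3428] [589.1  16.7] [780.2 145.1  93. ]
2 [257  72  37  51 931] [275.8  98.4] [538.6  85.2  93. ]
3 [333  79  44  36 973] [353.9  97.1] [602.1  86.3  93. ]
4 [324 156  36  40 790] [342.5 172.8] [594.2  23.9  93. ]
5 [265 161  28  30 659] [278.6 175.8] [538.8  21.2  93. ]
6 [ 225  211  170   78 4558] [302.  251.5] [558.2 -49.8  93. ]
84 [ 221  319  161   48 5803] [295. 339.] [ 549.9 -144.8   93. ]
wrist3 [325 146]
3 [  0   0  58  18 546] [33.   8.5] [654.5 222.4  93. ]
4 [  374     0   231   204 20283] [516.6  94.9] [ 564.  -130.2   93. ]
9 [ 216   44   36   49 1315] [233.   68.2] [602.1  84.7  93. ]
14 [ 296   53   45   43 1029] [316.8  71.2] [594.4  21.8  93. ]
75 [311 131  28  30 676] [324.6 145.5] [538.4  20.5  93. ]
78 [221 134  50  38 994] [246.5 151.7] [538.9  83.7  93. ]
323 144
[[237 237 237 237 237 236 237 236 236 236 237 237 236 237 236 237 237 237
  237 236 237 236]
 [237 236 236 237 236 236 237 237 237 
[... 1215 characters left out ...]
7 193 190 189 192 236 237 237
  237 236 236 236]
 [236 237 237 236 236 237 236 236 195 190 199 199 196 193 236 237 236 236
  237 236 237 236]
 [235 235 234 235 235 235 235 235 236 235 234 235 234 237 237 236 236 236
  237 237 236 236]
 [235 235 236 235 236 235 236 235 236 236 236 236 235 236 236 236 236 236
  236 236 235 236]
 [235 234 234 233 233 234 234 234 233 233 233 233 233 233 233 233 233 233
  232 233 232 232]
 [140 136 137 137 122 234 236 236 236 237 236 236 236 236 236 236 236 236
  236 236 236 236]
 [122 122 123 122 122 220 236 236 236 237 237 237 236 237 236 236 237 237
  236 236 236 236]
 [118 120 119 120 119 132 126 142 223 224 222 175 140 140 139 143 223 222
  222 223 144 140]]
```

>>> move_arm([
  {"tx": 0.8,"ty": 0.1,"tz": 0,"wx": 0,"wy": 0,"wz": 0},
  {"tx": 1.6,"ty": 0.1,"tz": 0,"wx": 0,"wy": 0,"wz": 0},
  {"tx": 1.6,"ty": 0.1,"tz": 0,"wx": 0,"wy": 0,"wz": 0},
  {"tx": 0.98,"ty": 0,"tz": 0,"wx": 0,"wy": 0,"wz": 0},
  {"tx": 0,"ty": 0,"tz": 0,"wx": 0,"wy": 0,"wz": 0},
  {"tx": 0,"ty": 0,"tz": 1,"wx": 0,"wy": 0,"wz": 0},
  {"tx": 0,"ty": 0,"tz": 1,"wx": 0,"wy": 0,"wz": 0},
  {"tx": 0,"ty": 0,"tz": 1,"wx": 0,"wy": 0,"wz": 0},
  {"tx": 0,"ty": 0,"tz": 1,"wx": 0,"wy": 0,"wz": 0},
  {"tx": 0,"ty": 0,"tz": 0,"wx": 0,"wy": 0,"wz": 0},
  {"tx": 0,"ty": 0,"tz": 0,"wx": 0,"wy": 0,"wz": 0},
])

```text
time_s: 8.32
ee_pos: [538.4, 20.3, 158.0]
ee_rot: [180.0, 0.1, -5.1]
force: [-0.0, 0.3, -0.7]
gripper_width: 44.1
gripper_force: 4.3
```

Run:
```python
from h import *
e=env.state();f=shot('scene','scene4'); print(e['ee_pos'],e['ee_rot'])
u,v=pix(f,e['ee_pos']-[0,0,46]); print('tips',u,v,'bead', pix(f,[539.2,21,101]))
a=cv2.imread('pics/scene4.png'); u,v=int(u),int(v)
cv2.imwrite('pics/c5.png',cv2.resize(a[v-40:v+40,u-50:u+50],None,fx=7,fy=7,interpolation=cv2.INTER_CUBIC)); print(u,v)
```

```text
[538.35385511  20.33650503 158.02078203] [ 1.79988282e+02  1.19519740e-01 -5.10809234e+00]
tips 329.6626843759563 189.27294321009353 bead [329.50661709 193.46375415]
329 189
```

View pics/c5.png

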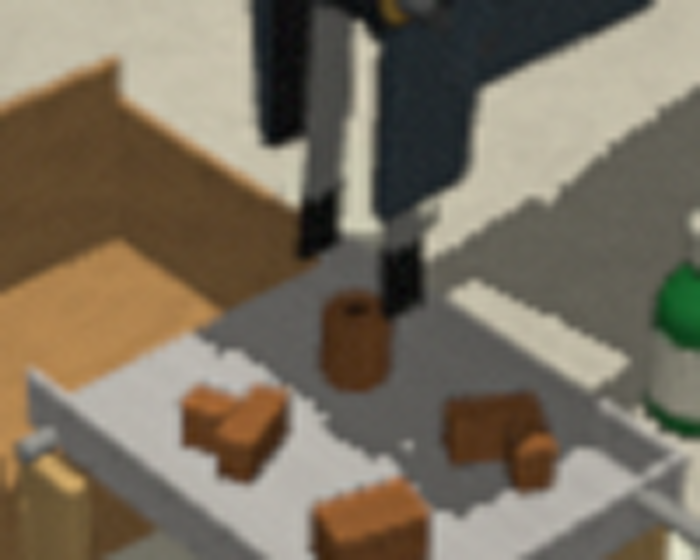

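The crop shows the open tips at (320,250) and (403,305) straddling the bead, whose hole is at (358,305). The tips are centred over it, so I descend.

>>> move_arm([
  {"tx": 0.05,"ty": -0.05,"tz": 0.7,"wx": 0,"wy": 0,"wz": 0},
  {"tx": 0,"ty": 0,"tz": 0.7,"wx": 0,"wy": 0,"wz": 0},
  {"tx": 0,"ty": 0,"tz": 0.7,"wx": 0,"wy": 0,"wz": 0},
  {"tx": 0,"ty": 0,"tz": 0.6,"wx": 0,"wy": 0,"wz": 0},
  {"tx": 0,"ty": 0,"tz": 0.5,"wx": 0,"wy": 0,"wz": 0},
  {"tx": 0,"ty": 0,"tz": 0,"wx": 0,"wy": 0,"wz": 0},
  {"tx": 0,"ty": 0,"tz": 0,"wx": 0,"wy": 0,"wz": 0},
])

```text
time_s: 8.95
ee_pos: [539.6, 20.8, 126.6]
ee_rot: [180.0, 0.0, -5.1]
force: [0.0, -0.2, -0.3]
gripper_width: 44.2
gripper_force: 4.3
```

>>> move_arm([
  {"tx": 0,"ty": 0,"tz": 0,"wx": 0,"wy": 0,"wz": 0},
  {"tx": 0,"ty": 0,"tz": 0,"wx": 0,"wy": 0,"wz": 0},
  {"tx": 0,"ty": 0,"tz": 0,"wx": 0,"wy": 0,"wz": 0},
  {"tx": 0,"ty": 0,"tz": 0,"wx": 0,"wy": 0,"wz": 0},
], gripper=3, force=8)

```text
time_s: 9.28
ee_pos: [540.0, 20.8, 127.3]
ee_rot: [-180.0, -0.0, -5.1]
force: [-0.2, -0.5, -1.1]
gripper_width: 38.0
gripper_force: 8.0
```

>>> move_arm([
  {"tx": 0,"ty": 0,"tz": 0,"wx": 0,"wy": 0,"wz": 0},
  {"tx": 0,"ty": 0,"tz": 0,"wx": 0,"wy": 0,"wz": 0},
  {"tx": 0,"ty": 0,"tz": 0,"wx": 0,"wy": 0,"wz": 0},
  {"tx": 0,"ty": 0,"tz": 0,"wx": 0,"wy": 0,"wz": 0},
], gripper=3, force=20)

```text
time_s: 9.62
ee_pos: [540.0, 20.8, 127.2]
ee_rot: [-180.0, -0.0, -5.1]
force: [-0.5, -0.6, 0.1]
gripper_width: 38.0
gripper_force: 20.0
```

Opening is 38.0 mm at 20 N, so the bead is gripped. I lift it, then measure the tub.

>>> move_arm([
  {"tx": 0,"ty": 0,"tz": -0.4,"wx": 0,"wy": 0,"wz": 0},
  {"tx": 0,"ty": 0,"tz": -0.8,"wx": 0,"wy": 0,"wz": 0},
  {"tx": 0,"ty": 0,"tz": -1.2,"wx": 0,"wy": 0,"wz": 0},
  {"tx": 0,"ty": 0,"tz": -1.2,"wx": 0,"wy": 0,"wz": 0},
  {"tx": 0,"ty": 0,"tz": -1.2,"wx": 0,"wy": 0,"wz": 0},
  {"tx": 0,"ty": 0,"tz": -1.2,"wx": 0,"wy": 0,"wz": 0},
  {"tx": 0,"ty": 0,"tz": -1.2,"wx": 0,"wy": 0,"wz": 0},
  {"tx": 0,"ty": 0,"tz": -0.8,"wx": 0,"wy": 0,"wz": 0},
  {"tx": 0,"ty": 0,"tz": -0.5,"wx": 0,"wy": 0,"wz": 0},
  {"tx": 0,"ty": 0,"tz": 0,"wx": 0,"wy": 0,"wz": 0},
])

```text
time_s: 10.45
ee_pos: [540.4, 20.8, 213.3]
ee_rot: [-180.0, -0.1, -5.1]
force: [0.7, -0.3, -0.3]
gripper_width: 37.6
gripper_force: 20.0
```

Run:
```python
from h import *
e=env.state(); print(e['gripper_width'],e['gripper_force'])
for n,(u,v) in (('scene0',(247,156)),('side0',(405,172))):
    f=load(n); c=f['color']; hsv=cv2.cvtColor(c,cv2.COLOR_RGB2HSV).astype(int)
    print(n, c[v-18:v+19:4,u-24:u+25:4].mean(2).astype(int)); print(hsv[v-18:v+19:4,u-24:u+25:4,1])
# is bead gone from tray? brown blobs in wrist
f=shot('wrist','wrist5')
```

```text
37.58834482309951 19.999921023845673
scene0 [[ 89  91  90  92  99 179 177 179 178 180 181 179 180]
 [ 92  90  89 166 171 148 140 149 169 180 181 179 183]
 [ 92 124 170 113 123 130 131 131 126 117 176 180 176]
 [180 183  91 111 123 130 131 131 125 116 179 178 179]
 [176 179 145 108 119 129 132 130 155  81 182 178 177]
 [182 174 148  93 105 119 106  95  89  76 182 177 181]
 [178 179 179  90  98 100  97  95  88  77 128 178 175]
 [180 178 156  88  97  99  98  95  88  84 168 181 169]
 [178 183 181 104 105  97 100  92  97 166 152  80  62]
 [180 181 181 178 182 182 184 177 140  77  65  68  70]]
[[ 33  34  37  32  34  34  34  34  36  36  35  36  35]
 [ 29  32  35  35  33  28  31  31  34  35  36  35  35]
 [ 32  37  33  30  33  32  34  33  31  31  35  35  34]
 [ 32  34  30  31  32  32  30  31  31  31  35  35  35]
 [ 34  36  33  29  31  32  31  30  33  30  33  35  35]
 [ 34  36  34  32  32  33  34  33  30  29  34  37  35]
 [ 36  32  36  33  32  32  33  31  36  29  34  35  37]
 [ 33  35  35  33  30  32  32  31  28  29  34  33  43]
 [ 36  35  35  34  32  33  29  32  30  33  74 145 142]
 [ 36  33 
[... 453 characters left out ...]
7 122 130 131 128 127 122 191 192 192]
 [107 108 144 186 172 141 129 126 130 175 192 193 193]
 [102 113 178 188 194 191 195 194 192 191 193 194 194]]
[[ 25  25  25  26  25  26  25  24  26  24  36  90  98]
 [ 25  24  24  24  24  25  25  25  25  25  29  32  35]
 [ 25  25  26  25  28  29  29  30  27  26  32  36  34]
 [ 25  24  23  28  32  28  27  29  30  29  26  27  27]
 [ 26  25  24  28  29  29  32  24  30  30  27  28  24]
 [ 25  25  25  34  28  29  27  27  31  30  27  25  25]
 [ 25  25  25  32  32  26  26  29  31  30  25  25  28]
 [ 72  29  25  28  32  28  33  30  32  37  27  24  24]
 [ 93  99  58  27  28  28  30  32  31  26  27  25  25]
 [100 105  32  27  25  25  26  26  27  25  25  25  25]]
```

>>> move_arm([
  {"tx": 0,"ty": 0.8,"tz": 0,"wx": 0,"wy": 0,"wz": 0},
  {"tx": -0.3,"ty": 1.6,"tz": 0,"wx": 0,"wy": 0,"wz": 0},
  {"tx": -0.5,"ty": 2.4,"tz": 0,"wx": 0,"wy": 0,"wz": 0},
  {"tx": -0.5,"ty": 3,"tz": 0,"wx": 0,"wy": 0,"wz": 0},
  {"tx": -0.5,"ty": 3,"tz": 0,"wx": 0,"wy": 0,"wz": 0},
  {"tx": -0.5,"ty": 3,"tz": 0,"wx": 0,"wy": 0,"wz": 0},
  {"tx": -0.5,"ty": 3,"tz": 0,"wx": 0,"wy": 0,"wz": 0},
  {"tx": -0.5,"ty": 3,"tz": 0,"wx": 0,"wy": 0,"wz": 0},
  {"tx": -0.5,"ty": 3,"tz": 0,"wx": 0,"wy": 0,"wz": 0},
  {"tx": -0.5,"ty": 3,"tz": 0,"wx": 0,"wy": 0,"wz": 0},
  {"tx": -0.5,"ty": 3,"tz": 0,"wx": 0,"wy": 0,"wz": 0},
  {"tx": -0.5,"ty": 3,"tz": 0,"wx": 0,"wy": 0,"wz": 0},
])

```text
time_s: 11.5
ee_pos: [457.2, -292.9, 211.1]
ee_rot: [-180.0, 0.1, -5.1]
force: [1.5, 0.6, -1.4]
gripper_width: 38.1
gripper_force: 20.0
```

>>> move_arm([
  {"tx": -0.5,"ty": 2.4,"tz": 0,"wx": 0,"wy": 0,"wz": 0},
  {"tx": 0,"ty": 1.4,"tz": 0,"wx": 0,"wy": 0,"wz": 0},
  {"tx": 0,"ty": 0.6,"tz": 0,"wx": 0,"wy": 0,"wz": 0},
  {"tx": 0,"ty": 0,"tz": 0,"wx": 0,"wy": 0,"wz": 0},
  {"tx": 0,"ty": 0,"tz": 0,"wx": 0,"wy": 0,"wz": 0},
  {"tx": 0,"ty": 0,"tz": 0,"wx": 0,"wy": 0,"wz": 0},
  {"tx": 0,"ty": 0,"tz": 0,"wx": 0,"wy": 0,"wz": 0},
])

```text
time_s: 12.08
ee_pos: [450.1, -333.4, 212.0]
ee_rot: [-180.0, -0.0, -5.0]
force: [-0.2, 0.3, -0.9]
gripper_width: 37.9
gripper_force: 20.0
```

Run:
```python
from h import *
e=env.state(); print(e['ee_pos'],e['gripper_width'],e['gripper_force'])
f=shot('wrist','wrist6'); g=cv2.medianBlur(cv2.cvtColor(f['color'],cv2.COLOR_RGB2GRAY),3)
u,v=pix(f,[502,-341,55]).astype(int); print(u,v)
print(g[max(0,v-66):v+67:6,u-72:u+73:6])
```

```text
[ 450.1223306  -333.4139005   211.99417018] 37.94423781152343 19.999972879886627
323 135
[[219 224 223 216 223 227 218 222 224 223 226 222 221 225 225 224 224 223
  216 228 221 222 224 223 230]
 [220 219 220 226 219 226 223 221 219 218 222 221 224 217 227 226 225 223
  222 228 217 220 219 220 222]
 [230 219 224 222 225 222 228 228 228 232 228 128 189 212 232 219 218 221
  223 224 227 218 220 217 223]
 [227 220 228 225 226 226 228 232 145  80  80  81  82  83  85  91 231 215
  225 222 220 220 217 221 220]
 [224 223 226 216 227 219 232  81  79  79  81 112 118  88  85  85  88 226
  220 225 226 221 217 224 226]
 [225 225 222 221 223 231  79  78  79 230 236 236 236 235 235  95  88  89
  228 216 219 223 222 218 222]
 [224 225 223 225 219 125  80  79 235 236 236 236 236 236 236 236  97  92
   93 228 222 217 222 220 219]
 [226 216 221 220 228  85  81 216 236 236 236 236 236 236 236 236 235  94
   95 221 226 218 222 217 224]
 [219 225 228 216 216  86  84 235 236 236 236 236 236 235 236 236 235 105
   98 108 222 224 216 220 224]
 [219 223 217 220 148  88  89 236 236 235 236 236 236 236 236 235 
[... 704 characters left out ...]
08  93  94  93  93  93  92 122 123 231
  116 119 114 133 219 221 129]
 [222 225 117 116 118 120 119 123 109  94  94  94  94  93  93  99 208 116
  112 114 116 112 112 117 115]
 [223 222 122 116 115 116 123 113 120 119 124 125 124 124 119 117 120 117
  113 110 111 119 113 120 119]
 [214 221 118 121 116 124 115 112 116 113 114 114 117 110 116 112 116 116
  114 109 119 222 217 217 116]
 [220 223 120 117 120 115 119 115 119 118 116 117 117 116 119 114 117 119
  115 115 114 116 194 123 115]
 [224 222 121 117 117 116 116 116 117 121 119 117 120 122 116 117 119 116
  119 116 118 124 113 116 119]
 [224 225 117 116 118 115 120 118 116 117 119 118 117 116 113 115 116 113
  127 116 115 113 118 115 118]]
```

Run:
```python
from h import *
f=load('wrist6'); g=cv2.medianBlur(cv2.cvtColor(f['color'],cv2.COLOR_RGB2GRAY),3)
# radial first bright->dark edge from outside (table side) for upper arc and sides
pts=[]
for a in np.radians(np.arange(-200,21,5)):
    for r in np.arange(65,30,-.5):
        u,v=321+r*np.cos(a),127+r*np.sin(a)
        if v>0 and g[int(round(v)),int(round(u))]<170: pts.append((u,v)); break
P=np.array([at(f,u,v,55)[:2] for u,v in pts])
from scipy.optimize import least_squares
r=least_squares(lambda q:np.hypot(*(P-q[:2]).T)-q[2],[500,-340,48],loss='soft_l1'); print(r.x,np.abs(r.fun).max(),len(pts))
s=load('scene0'); print(pix(s,[*r.x[:2],55]))
```

```text
[ 507.11293172 -339.35826286   43.58696407] 0.7152300707920887 45
[245.29068172 149.10296813]
```

>>> move_arm([
  {"tx": 1,"ty": 0,"tz": 0,"wx": 0,"wy": 0,"wz": 0},
  {"tx": 1.8,"ty": 0.1,"tz": 0,"wx": 0,"wy": 0,"wz": 0},
  {"tx": 1.8,"ty": 0,"tz": 0,"wx": 0,"wy": 0,"wz": 0},
  {"tx": 1.1,"ty": 0,"tz": 0,"wx": 0,"wy": 0,"wz": 0},
  {"tx": 0,"ty": 0,"tz": 0.8,"wx": 0,"wy": 0,"wz": 0},
  {"tx": 0,"ty": 0,"tz": 1.6,"wx": 0,"wy": 0,"wz": 0},
  {"tx": 0,"ty": 0,"tz": 2,"wx": 0,"wy": 0,"wz": 0},
  {"tx": 0,"ty": 0,"tz": 2,"wx": 0,"wy": 0,"wz": 0},
  {"tx": 0,"ty": 0,"tz": 1.5,"wx": 0,"wy": 0,"wz": 0},
  {"tx": 0,"ty": 0,"tz": 1,"wx": 0,"wy": 0,"wz": 0},
  {"tx": 0,"ty": 0,"tz": 0,"wx": 0,"wy": 0,"wz": 0},
  {"tx": 0,"ty": 0,"tz": 0,"wx": 0,"wy": 0,"wz": 0},
])

```text
time_s: 13.13
ee_pos: [506.1, -340.5, 122.7]
ee_rot: [-180.0, 0.0, -5.1]
force: [0.5, 0.4, -0.3]
gripper_width: 37.9
gripper_force: 20.0
```

>>> move_arm([
  {"tx": 0,"ty": 0,"tz": 1,"wx": 0,"wy": 0,"wz": 0},
  {"tx": 0,"ty": 0,"tz": 1,"wx": 0,"wy": 0,"wz": 0},
  {"tx": 0,"ty": 0,"tz": 1,"wx": 0,"wy": 0,"wz": 0},
  {"tx": 0,"ty": 0,"tz": 1,"wx": 0,"wy": 0,"wz": 0},
  {"tx": 0,"ty": 0,"tz": 1,"wx": 0,"wy": 0,"wz": 0},
  {"tx": 0,"ty": 0,"tz": 0.7,"wx": 0,"wy": 0,"wz": 0},
  {"tx": 0,"ty": 0,"tz": 0.4,"wx": 0,"wy": 0,"wz": 0},
  {"tx": 0,"ty": 0,"tz": 0,"wx": 0,"wy": 0,"wz": 0},
  {"tx": 0,"ty": 0,"tz": 0,"wx": 0,"wy": 0,"wz": 0},
  {"tx": 0,"ty": 0,"tz": 0,"wx": 0,"wy": 0,"wz": 0},
])

```text
time_s: 13.97
ee_pos: [506.9, -341.0, 62.4]
ee_rot: [180.0, -0.1, -5.1]
force: [0.1, 0.2, -0.4]
gripper_width: 38.0
gripper_force: 20.0
```

>>> move_arm([
  {"tx": 0,"ty": 0,"tz": 0,"wx": 0,"wy": 0,"wz": 0},
  {"tx": 0,"ty": 0,"tz": 0,"wx": 0,"wy": 0,"wz": 0},
  {"tx": 0,"ty": 0,"tz": 0,"wx": 0,"wy": 0,"wz": 0},
  {"tx": 0,"ty": 0,"tz": 0,"wx": 0,"wy": 0,"wz": 0},
  {"tx": 0,"ty": 0,"tz": 0,"wx": 0,"wy": 0,"wz": 0},
], gripper=4.4, force=5)

```text
time_s: 14.38
ee_pos: [506.5, -340.8, 62.2]
ee_rot: [180.0, -0.0, -5.1]
force: [-0.2, 0.3, 0.1]
gripper_width: 43.9
gripper_force: 4.3
```

>>> move_arm([
  {"tx": 0,"ty": 0,"tz": -0.4,"wx": 0,"wy": 0,"wz": 0},
  {"tx": 0,"ty": 0,"tz": -0.8,"wx": 0,"wy": 0,"wz": 0},
  {"tx": 0,"ty": 0,"tz": -1.4,"wx": 0,"wy": 0,"wz": 0},
  {"tx": 0,"ty": 0,"tz": -1.8,"wx": 0,"wy": 0,"wz": 0},
  {"tx": 0,"ty": 0,"tz": -2,"wx": 0,"wy": 0,"wz": 0},
  {"tx": 0,"ty": 0,"tz": -2,"wx": 0,"wy": 0,"wz": 0},
  {"tx": 0,"ty": 0,"tz": -2,"wx": 0,"wy": 0,"wz": 0},
  {"tx": 0,"ty": 0,"tz": -2,"wx": 0,"wy": 0,"wz": 0},
  {"tx": -1,"ty": 0,"tz": -1.6,"wx": 0,"wy": 0,"wz": 0},
  {"tx": -2,"ty": 0,"tz": -1,"wx": 0,"wy": 0,"wz": 0},
  {"tx": -2,"ty": 0,"tz": 0,"wx": 0,"wy": 0,"wz": 0},
  {"tx": -0.7,"ty": 0,"tz": 0,"wx": 0,"wy": 0,"wz": 0},
])

```text
time_s: 15.38
ee_pos: [447.9, -335.5, 213.7]
ee_rot: [179.9, -0.0, -5.1]
force: [-0.3, 0.3, -1.0]
gripper_width: 43.9
gripper_force: 4.3
```

Run:
```python
from h import *
e=env.state(); print(e['time_s'],e['ee_pos'],e['gripper_width'],e['gripper_force'])
f=shot('wrist','wrist7'); hsv=cv2.cvtColor(f['color'],cv2.COLOR_RGB2HSV)
m=((hsv[...,0]<16)&(hsv[...,1]>120)).astype(np.uint8); k,l,st,ce=cv2.connectedComponentsWithStats(m)
for i in range(1,k):
    if st[i,4]>100: print(st[i],ce[i], at(f,*ce[i],25))
```

```text
15.3833 [ 447.86619941 -335.46956264  213.73120594] 43.93449748835903 4.3124006958714745
[   0    0  130  186 8021] [ 33.41441217 100.94339858] [557.58230555 -55.91973623  25.        ]
[ 103    0   81  189 7486] [144.77371093  93.6281058 ] [ 554.54807922 -169.18203256   25.        ]
[  458    28   182   261 25520] [549.42962382 165.64337774] [ 445.01975726 -580.23055104   25.        ]
[310 117  22  23 399] [320.36340852 128.0726817 ] [ 505.39268553 -341.3917931    25.        ]
[521 319  35  17 368] [539.89130435 325.33423913] [ 247.11632435 -587.79851679   25.        ]
```

The bead lies in the tub at (505,-341). I now take the tongs back to their pocket.

>>> move_arm([
  {"tx": 0,"ty": -1,"tz": 0,"wx": 0,"wy": 0,"wz": 0},
  {"tx": 0,"ty": -2,"tz": 0,"wx": 0,"wy": 0,"wz": 0},
  {"tx": 0,"ty": -3,"tz": 0,"wx": 0,"wy": 0,"wz": 0},
  {"tx": 0.82,"ty": -3.4,"tz": 0,"wx": 0,"wy": 0,"wz": 0},
  {"tx": 0.82,"ty": -3.4,"tz": 0,"wx": 0,"wy": 0,"wz": 0},
  {"tx": 0.82,"ty": -3.4,"tz": 0,"wx": 0,"wy": 0,"wz": 0},
  {"tx": 0.82,"ty": -3.4,"tz": 0,"wx": 0,"wy": 0,"wz": 0},
  {"tx": 0.82,"ty": -3.4,"tz": 0,"wx": 0,"wy": 0,"wz": 0},
  {"tx": 0.82,"ty": -3.4,"tz": 0,"wx": 0,"wy": 0,"wz": 0},
  {"tx": 0.82,"ty": -3.4,"tz": 0,"wx": 0,"wy": 0,"wz": 0},
  {"tx": 0.82,"ty": -3.4,"tz": 0,"wx": 0,"wy": 0,"wz": 0},
  {"tx": 0.82,"ty": -3.4,"tz": 0,"wx": 0,"wy": 0,"wz": 0},
])

```text
time_s: 16.43
ee_pos: [556.6, 25.4, 211.6]
ee_rot: [-180.0, 0.0, -5.1]
force: [-0.1, 0.2, 0.5]
gripper_width: 43.8
gripper_force: 4.3
```

>>> move_arm([
  {"tx": 0.82,"ty": -3.4,"tz": 0,"wx": 0,"wy": 0,"wz": 0},
  {"tx": 0.82,"ty": -3.4,"tz": 0,"wx": 0,"wy": 0,"wz": 0},
  {"tx": 0.82,"ty": -3.4,"tz": 0,"wx": 0,"wy": 0,"wz": 0},
  {"tx": 0.82,"ty": -3.4,"tz": 0,"wx": 0,"wy": 0,"wz": 0},
  {"tx": 0.82,"ty": -3.4,"tz": 0,"wx": 0,"wy": 0,"wz": 0},
  {"tx": 0.82,"ty": -3.4,"tz": 0,"wx": 0,"wy": 0,"wz": 0},
  {"tx": 0.82,"ty": -3.4,"tz": 0,"wx": 0,"wy": 0,"wz": 0},
  {"tx": 0.82,"ty": -3.4,"tz": 0,"wx": 0,"wy": 0,"wz": 0},
  {"tx": 0,"ty": -3,"tz": 0,"wx": 0,"wy": 0,"wz": 0},
  {"tx": 0,"ty": -2,"tz": 0,"wx": 0,"wy": 0,"wz": 0},
  {"tx": 0,"ty": -1,"tz": 0,"wx": 0,"wy": 0,"wz": 0},
])

```text
time_s: 17.35
ee_pos: [650.1, 351.9, 210.2]
ee_rot: [-179.9, 0.1, -4.9]
force: [-0.7, -0.4, -1.3]
gripper_width: 43.8
gripper_force: 4.3
```

>>> move_arm([
  {"tx": 0,"ty": 0,"tz": 0,"wx": 0,"wy": 0,"wz": -0.07},
  {"tx": 0,"ty": 0,"tz": 0,"wx": 0,"wy": 0,"wz": -0.1},
  {"tx": 0,"ty": 0,"tz": 0,"wx": 0,"wy": 0,"wz": -0.1},
  {"tx": 0,"ty": 0,"tz": 0,"wx": 0,"wy": 0,"wz": -0.07},
  {"tx": 0,"ty": 0,"tz": 0,"wx": 0,"wy": 0,"wz": 0},
  {"tx": 0,"ty": 0,"tz": 0,"wx": 0,"wy": 0,"wz": 0},
  {"tx": 0,"ty": 0,"tz": 0,"wx": 0,"wy": 0,"wz": 0},
  {"tx": 0,"ty": 0,"tz": 0,"wx": 0,"wy": 0,"wz": 0},
])

```text
time_s: 18.02
ee_pos: [650.7, 347.1, 211.9]
ee_rot: [180.0, 0.0, 14.3]
force: [0.3, -0.1, -0.2]
gripper_width: 44.2
gripper_force: 4.3
```

Run:
```python
from h import *
e=env.state(); print(e['ee_pos'],e['ee_rot'],e['gripper_width'])
f=shot('wrist','wrist8')
# predicted pocket corners vs picture: print gray profile across pocket
ya=np.radians(14.4); X=np.array([np.cos(ya),np.sin(ya),0]); Y=np.array([-X[1],X[0],0]); c=np.array([525.4,357,40])
for n in ('wrist2','wrist8'):
    f=load(n); b=f['color'].astype(int); 
    pr=lambda p:b[tuple(pix(f,p).round().astype(int)[::-1])].sum()
    print(n,pix(f,c)); print('x',[pr(c+X*d) for d in range(-24,25,2)]); print('y',[pr(c+X*8+Y*d) for d in range(-46,47,2)])
```

```text
[650.65436368 347.11964244 211.88379147] [1.79995674e+02 8.10121714e-03 1.43009729e+01] 44.16421673215629
wrist2 [324.5562008  188.30432223]
x [np.int64(327), np.int64(322), np.int64(321), np.int64(248), np.int64(125), np.int64(105), np.int64(80), np.int64(86), np.int64(80), np.int64(82), np.int64(120), np.int64(121), np.int64(116), np.int64(119), np.int64(123), np.int64(120), np.int64(121), np.int64(119), np.int64(116), np.int64(184), np.int64(266), np.int64(270), np.int64(171), np.int64(87), np.int64(92)]
y [np.int64(326), np.int64(336), np.int64(328), np.int64(202), np.int64(121), np.int64(89), np.int64(64), np.int64(103), np.int64(119), np.int64(116), np.int64(118), np.int64(120), np.int64(122), np.int64(121), np.int64(122), np.int64(124), np.int64(124), np.int64(121), np.int64(121), np.int64(118), np.int64(127), np.int64(118), np.int64(119), np.int64(121), np.int64(123), np.int64(119), np.int64(127), np.int64(119), np.int64(126), np.int64(121), np.int64(117), np.int64(123), np.int64(120), np.int64(119), np.int64(121), np.int64(117), np.int64(118), np.int64(119), np.int64(121), n
[... 514 characters left out ...]
p.int64(159)]
y [np.int64(595), np.int64(591), np.int64(516), np.int64(236), np.int64(203), np.int64(121), np.int64(106), np.int64(116), np.int64(112), np.int64(118), np.int64(145), np.int64(225), np.int64(230), np.int64(224), np.int64(226), np.int64(228), np.int64(231), np.int64(223), np.int64(217), np.int64(185), np.int64(138), np.int64(155), np.int64(156), np.int64(156), np.int64(156), np.int64(132), np.int64(40), np.int64(38), np.int64(22), np.int64(19), np.int64(25), np.int64(28), np.int64(17), np.int64(20), np.int64(23), np.int64(23), np.int64(42), np.int64(41), np.int64(47), np.int64(41), np.int64(40), np.int64(63), np.int64(73), np.int64(70), np.int64(70), np.int64(73), np.int64(78)]
```

>>> move_arm([
  {"tx": -1,"ty": -0.4,"tz": 0,"wx": 0,"wy": 0,"wz": 0},
  {"tx": -2,"ty": -0.7,"tz": 0,"wx": 0,"wy": 0,"wz": 0},
  {"tx": -2,"ty": -0.7,"tz": 0,"wx": 0,"wy": 0,"wz": 0},
  {"tx": -2,"ty": -0.7,"tz": 0,"wx": 0,"wy": 0,"wz": 0},
  {"tx": -2,"ty": -0.7,"tz": 0,"wx": 0,"wy": 0,"wz": 0},
  {"tx": -2,"ty": -0.7,"tz": 0,"wx": 0,"wy": 0,"wz": 0},
  {"tx": -0.94,"ty": -0.37,"tz": 0,"wx": 0,"wy": 0,"wz": 0},
  {"tx": 0,"ty": 0,"tz": 1,"wx": 0,"wy": 0,"wz": 0},
  {"tx": 0,"ty": 0,"tz": 1.5,"wx": 0,"wy": 0,"wz": 0},
  {"tx": 0,"ty": 0,"tz": 1.5,"wx": 0,"wy": 0,"wz": 0},
  {"tx": 0,"ty": 0,"tz": 1,"wx": 0,"wy": 0,"wz": 0},
  {"tx": 0,"ty": 0,"tz": 1,"wx": 0,"wy": 0,"wz": 0},
])

```text
time_s: 19.07
ee_pos: [525.2, 358.6, 150.4]
ee_rot: [180.0, 0.0, 14.3]
force: [0.4, 0.3, -0.7]
gripper_width: 44.0
gripper_force: 4.3
```

>>> move_arm([
  {"tx": 0,"ty": 0,"tz": 1,"wx": 0,"wy": 0,"wz": 0},
  {"tx": 0,"ty": 0,"tz": 1,"wx": 0,"wy": 0,"wz": 0},
  {"tx": 0,"ty": 0,"tz": 0.7,"wx": 0,"wy": 0,"wz": 0},
  {"tx": 0,"ty": 0,"tz": 0.4,"wx": 0,"wy": 0,"wz": 0},
  {"tx": 0,"ty": 0,"tz": 0,"wx": 0,"wy": 0,"wz": 0},
  {"tx": 0,"ty": 0,"tz": 0,"wx": 0,"wy": 0,"wz": 0},
  {"tx": 0,"ty": 0,"tz": 0,"wx": 0,"wy": 0,"wz": 0},
  {"tx": 0,"ty": 0,"tz": 0,"wx": 0,"wy": 0,"wz": 0},
])

```text
time_s: 19.73
ee_pos: [524.8, 359.2, 121.7]
ee_rot: [-180.0, -0.1, 14.4]
force: [-0.7, 0.7, -0.2]
gripper_width: 43.9
gripper_force: 4.3
```

Run:
```python
from h import *
f=shot('scene','scene9')
e=env.state(); print(e['ee_pos'],e['ee_rot'],e['gripper_width'])
print('exp tip',pix(f,e['ee_pos']-[0,0,46]),'pocket rim',pix(f,[525.6,358.3,40]))
```

```text
[524.75985147 359.14767238 121.68440643] [-1.79975886e+02 -7.96742973e-02  1.43718795e+01] 43.66292649978377
exp tip [467.1216946  277.14933958] pocket rim [462.22906389 289.7216878 ]
```

>>> move_arm([
  {"tx": 0,"ty": 0,"tz": 0.6,"wx": 0,"wy": 0,"wz": 0},
  {"tx": 0,"ty": 0,"tz": 0.8,"wx": 0,"wy": 0,"wz": 0},
  {"tx": 0,"ty": 0,"tz": 0.8,"wx": 0,"wy": 0,"wz": 0},
  {"tx": 0,"ty": 0,"tz": 0.8,"wx": 0,"wy": 0,"wz": 0},
  {"tx": 0,"ty": 0,"tz": 0.8,"wx": 0,"wy": 0,"wz": 0},
  {"tx": 0,"ty": 0,"tz": 0.8,"wx": 0,"wy": 0,"wz": 0},
  {"tx": 0,"ty": 0,"tz": 0.8,"wx": 0,"wy": 0,"wz": 0},
  {"tx": 0,"ty": 0,"tz": 0.6,"wx": 0,"wy": 0,"wz": 0},
  {"tx": 0,"ty": 0,"tz": 0.4,"wx": 0,"wy": 0,"wz": 0},
  {"tx": 0,"ty": 0,"tz": 0.2,"wx": 0,"wy": 0,"wz": 0},
  {"tx": 0,"ty": 0,"tz": 0,"wx": 0,"wy": 0,"wz": 0},
  {"tx": 0,"ty": 0,"tz": 0,"wx": 0,"wy": 0,"wz": 0},
])

```text
time_s: 20.78
ee_pos: [524.7, 359.0, 55.2]
ee_rot: [-180.0, -0.0, 14.4]
force: [-0.1, 0.6, -0.2]
gripper_width: 44.0
gripper_force: 4.3
```

>>> move_arm([
  {"tx": 0,"ty": 0,"tz": 0.2,"wx": 0,"wy": 0,"wz": 0},
  {"tx": 0,"ty": 0,"tz": 0.2,"wx": 0,"wy": 0,"wz": 0},
  {"tx": 0,"ty": 0,"tz": 0,"wx": 0,"wy": 0,"wz": 0},
  {"tx": 0,"ty": 0,"tz": 0,"wx": 0,"wy": 0,"wz": 0},
])

```text
time_s: 21.12
ee_pos: [524.4, 358.9, 51.0]
ee_rot: [180.0, -0.0, 14.4]
force: [-0.1, 0.7, -0.1]
gripper_width: 43.8
gripper_force: 4.3
```

>>> move_arm([
  {"tx": 0,"ty": 0,"tz": 0.1,"wx": 0,"wy": 0,"wz": 0},
  {"tx": 0,"ty": 0,"tz": 0,"wx": 0,"wy": 0,"wz": 0},
  {"tx": 0,"ty": 0,"tz": 0,"wx": 0,"wy": 0,"wz": 0},
  {"tx": 0,"ty": 0,"tz": 0,"wx": 0,"wy": 0,"wz": 0},
], gripper=5)

```text
time_s: 21.45
ee_pos: [524.5, 359.0, 50.1]
ee_rot: [-180.0, -0.0, 14.4]
force: [-0.2, -0.5, 0.2]
gripper_width: 50.2
gripper_force: 2.7
```

>>> move_arm([
  {"tx": 0,"ty": 0,"tz": 0,"wx": 0,"wy": 0,"wz": 0},
  {"tx": 0,"ty": 0,"tz": 0,"wx": 0,"wy": 0,"wz": 0},
  {"tx": 0,"ty": 0,"tz": 0,"wx": 0,"wy": 0,"wz": 0},
  {"tx": 0,"ty": 0,"tz": 0,"wx": 0,"wy": 0,"wz": 0},
  {"tx": 0,"ty": 0,"tz": 0,"wx": 0,"wy": 0,"wz": 0},
  {"tx": 0,"ty": 0,"tz": 0,"wx": 0,"wy": 0,"wz": 0},
  {"tx": 0,"ty": 0,"tz": 0,"wx": 0,"wy": 0,"wz": 0},
  {"tx": 0,"ty": 0,"tz": 0,"wx": 0,"wy": 0,"wz": 0},
], gripper=9.12)

```text
time_s: 22.12
ee_pos: [524.4, 358.9, 49.9]
ee_rot: [180.0, 0.0, 14.4]
force: [-0.2, -0.3, -0.1]
gripper_width: 91.0
gripper_force: 0.0
```

>>> move_arm([
  {"tx": 0,"ty": 0,"tz": -0.5,"wx": 0,"wy": 0,"wz": 0},
  {"tx": 0,"ty": 0,"tz": -1,"wx": 0,"wy": 0,"wz": 0},
  {"tx": 0,"ty": 0,"tz": -1.5,"wx": 0,"wy": 0,"wz": 0},
  {"tx": 0,"ty": 0,"tz": -2,"wx": 0,"wy": 0,"wz": 0},
  {"tx": 0,"ty": 0,"tz": -2,"wx": 0,"wy": 0,"wz": 0},
  {"tx": 0,"ty": 0,"tz": -2,"wx": 0,"wy": 0,"wz": 0},
  {"tx": 0,"ty": 0,"tz": -2,"wx": 0,"wy": 0,"wz": 0},
  {"tx": 0,"ty": 0,"tz": -2,"wx": 0,"wy": 0,"wz": 0},
  {"tx": 0,"ty": 0,"tz": -2,"wx": 0,"wy": 0,"wz": 0},
  {"tx": -1.5,"ty": 0,"tz": -2,"wx": 0,"wy": 0,"wz": 0},
  {"tx": -2,"ty": 0,"tz": -1.6,"wx": 0,"wy": 0,"wz": 0},
  {"tx": -1.2,"ty": 0,"tz": 0,"wx": 0,"wy": 0,"wz": 0},
])

```text
time_s: 23.12
ee_pos: [479.2, 347.9, 241.1]
ee_rot: [-179.8, -0.4, 14.4]
force: [0.1, -0.5, 0.5]
gripper_width: 91.3
gripper_force: 0.0
```

Run:
```python
from h import *
f=shot('wrist','wrist10'); a=f['color'].astype(int)
e=env.state(); print(e['time_s'],e['ee_pos'],e['ee_rot'],e['force'])
# heel: grey bright low-sat near expected location
hsv=cv2.cvtColor(f['color'],cv2.COLOR_RGB2HSV)
u,v=pix(f,[524.4,359,115]).astype(int); print(u,v)
print(f['color'][v-24:v+25:4,u-40:u+41:4].sum(2)//3)
w=load('wrist1'); u,v=pix(w,[522,359,115]).astype(int)
print(w['color'][v-24:v+25:4,u-40:u+41:4].sum(2)//3)
```

```text
23.1667 [476.73416972 347.01657109 239.7053898 ] [-1.79891293e+02 -1.72212904e-01  1.44040866e+01] [-3.46883557 -1.72040929  0.14439545]
320 146
[[196 108  84  85  84  85  84  84  83  84  82  82  81  83  87  80  81  80
   79  77  82]
 [197 149  70  68  68  71  67  69  75  69  74  77  68  78  66  71  67  68
   66  48  97]
 [199 159  55  70  80  77  85  86  87  85  86  87  85  87  85  87  68  85
   84  25  97]
 [198 154  56  40  51  29  39  84  85  84  86  86  85  84  85  64  20  84
   85  25 103]
 [191 171  60  71  51  28  82  88  84  88  94  96  95  93  93  53  19  83
   84  27 105]
 [197 173  63  42  59  24 178 182 181 181 182 181 179 179 177 102  19  83
   82  29 114]
 [197 189  62  41  58  26 169 174 176 175 177 175 175 174 174  96  17  83
   80  31 118]
 [191 199  72  26  21  25 163 172 172 172 171 172 173 173 171  93  18  30
   29  38 129]
 [195 190  84  84  83  31 152 156 147 158 147 158 149 156 155  89  36  83
   83  83 144]
 [195 194 190 198 198 195 176 165 191 199 189 193 194 179 171 194 194 189
  193 198 194]
 [195 192 190 197 194 196 194 195 196 188 189 197 194 194 198 195
[... 660 characters left out ...]
6  69  23  95 183 182 182 182 180 180 180 179 179  53  13  84
   84  25  95]
 [196 167  56  36  21  86 176 176 177 177 176 176 177 175 174  49  18  74
   74  24  95]
 [197 182  69  48  19  73 172 171 173 173 174 174 173 172 172  46  15  47
   47  49 100]
 [200 182 137 143  93  68 163 163 162 163 151 160 152 147 159  76 111 140
  138 141 143]
 [195 191 196 204 196 192 148 150 192 195 188 197 185 170 172 195 194 190
  198 199 195]
 [195 198 195 195 192 200 196 197 194 190 192 199 199 194 200 201 190 195
  200 192 200]
 [125 186 183 194 192 197 196 198 190 197 200 202 204 204 202 200 197 200
  197 202 197]
 [102  98 100 107 181 192 179 197 183 185 197 182 184 198 181 203 183 190
  198 181 180]]
```

The tongs stand in the pocket as before: the heel pattern is the same as in the first wrist view. Now the tray bar.

>>> move_arm([
  {"tx": 0,"ty": 0,"tz": 0,"wx": 0,"wy": 0,"wz": 0.08},
  {"tx": 0,"ty": 0,"tz": 0,"wx": 0,"wy": 0,"wz": 0.09},
  {"tx": 0,"ty": 0,"tz": 0,"wx": 0,"wy": 0,"wz": 0.09},
  {"tx": 0,"ty": 0,"tz": 0,"wx": 0,"wy": 0,"wz": 0.08},
  {"tx": 0.8,"ty": 2.4,"tz": 0.4,"wx": 0,"wy": 0,"wz": 0},
  {"tx": 0.8,"ty": 2.4,"tz": 0.4,"wx": 0,"wy": 0,"wz": 0},
  {"tx": 0.8,"ty": 2.4,"tz": 0.4,"wx": 0,"wy": 0,"wz": 0},
  {"tx": 0.8,"ty": 2.4,"tz": 0.4,"wx": 0,"wy": 0,"wz": 0},
  {"tx": 0.8,"ty": 2.4,"tz": 0.4,"wx": 0,"wy": 0,"wz": 0},
  {"tx": 0.8,"ty": 2.4,"tz": 0.4,"wx": 0,"wy": 0,"wz": 0},
  {"tx": 0.8,"ty": 2.4,"tz": 0.4,"wx": 0,"wy": 0,"wz": 0},
  {"tx": 0,"ty": 0,"tz": 0,"wx": 0,"wy": 0,"wz": 0},
], gripper=2.8, force=30)

```text
time_s: 24.17
ee_pos: [520.3, 171.0, 207.5]
ee_rot: [179.8, 0.0, -5.3]
force: [-0.7, 0.4, 0.1]
gripper_width: 28.0
gripper_force: 0.0
```

>>> move_arm([
  {"tx": 0,"ty": 0,"tz": 0,"wx": 0,"wy": 0,"wz": 0},
  {"tx": 0,"ty": 0,"tz": 0,"wx": 0,"wy": 0,"wz": 0},
  {"tx": 0,"ty": 0,"tz": 0,"wx": 0,"wy": 0,"wz": 0},
])

```text
time_s: 24.42
ee_pos: [519.8, 175.8, 208.3]
ee_rot: [-180.0, -0.0, -5.1]
force: [0.0, 0.1, 0.3]
gripper_width: 28.1
gripper_force: 0.0
```

Run:
```python
from h import *
f=shot('wrist','wrist11'); g=cv2.cvtColor(f['color'],cv2.COLOR_RGB2GRAY)
e=env.state(); print(e['time_s'],e['ee_pos'],e['ee_rot'],e['gripper_width'])
ya=np.radians(-5); X=np.array([np.cos(ya),np.sin(ya),0]); Y=np.array([-X[1],X[0],0]); c=np.array([580.5,166.3,87])
print(pix(f,c))
for d in (-30,-15,0,15,30):
    print(d,[int(g[tuple(pix(f,c+X*d+Y*k).round().astype(int)[::-1])]) for k in range(-50,21,2)])
for k in (-10,0,): print('x',[int(g[tuple(pix(f,c+X*d+Y*k).round().astype(int)[::-1])]) for d in range(-60,61,3)])
```

```text
24.4667 [519.72139686 175.90191344 208.23135428] [-1.79974189e+02 -2.63855984e-02 -5.04084584e+00] 28.160956202846158
[324.8281085  128.60836176]
-30 [221, 222, 220, 221, 222, 221, 226, 225, 68, 115, 131, 132, 130, 138, 228, 232, 232, 231, 172, 221, 215, 205, 127, 111, 149, 170, 164, 134, 93, 111, 110, 111, 112, 114, 128, 169]
-15 [216, 216, 215, 217, 217, 217, 221, 211, 78, 131, 180, 232, 232, 232, 232, 233, 226, 231, 217, 212, 217, 214, 123, 110, 149, 171, 166, 141, 180, 220, 223, 226, 221, 212, 212, 217]
0 [227, 227, 227, 228, 228, 228, 227, 227, 66, 111, 179, 231, 230, 232, 232, 232, 232, 233, 231, 203, 222, 218, 128, 95, 149, 170, 168, 140, 164, 218, 214, 208, 211, 220, 222, 219]
15 [222, 223, 223, 223, 224, 225, 226, 227, 75, 91, 143, 227, 232, 232, 233, 232, 232, 233, 232, 233, 233, 212, 114, 96, 149, 174, 169, 144, 160, 217, 216, 216, 214, 218, 217, 216]
30 [228, 228, 228, 228, 228, 229, 229, 226, 90, 117, 139, 229, 233, 233, 233, 232, 232, 232, 232, 232, 232, 232, 213, 108, 148, 172, 183, 146, 155, 220, 222, 220, 221, 219, 217, 215]
x [114, 113, 111, 111, 73, 90, 116, 108, 110, 107, 215, 215, 216, 218, 221, 217, 213, 211, 213, 222, 222, 214, 215, 220, 226, 233, 233, 233, 232, 233, 232, 139, 137, 232, 112, 178, 151, 231, 232, 232, 231]
x [108, 106, 113, 112, 83, 81, 90, 169, 169, 169, 170, 170, 169, 171, 171, 171, 171, 171, 171, 173, 170, 173, 172, 173, 174, 174, 173, 173, 170, 173, 172, 171, 171, 170, 171, 170, 170, 231, 231, 216, 218]
```

>>> move_arm([
  {"tx": 2,"ty": 0.15,"tz": 0,"wx": 0,"wy": 0,"wz": 0},
  {"tx": 2,"ty": 0.15,"tz": 0,"wx": 0,"wy": 0,"wz": 0},
  {"tx": 2.1,"ty": 0.13,"tz": 0,"wx": 0,"wy": 0,"wz": 0},
  {"tx": 0,"ty": 0,"tz": 2,"wx": 0,"wy": 0,"wz": 0},
  {"tx": 0,"ty": 0,"tz": 2,"wx": 0,"wy": 0,"wz": 0},
  {"tx": 0,"ty": 0,"tz": 2,"wx": 0,"wy": 0,"wz": 0},
  {"tx": 0,"ty": 0,"tz": 1.5,"wx": 0,"wy": 0,"wz": 0},
  {"tx": 0,"ty": 0,"tz": 1,"wx": 0,"wy": 0,"wz": 0},
  {"tx": 0,"ty": 0,"tz": 0.5,"wx": 0,"wy": 0,"wz": 0},
  {"tx": 0,"ty": 0,"tz": 0,"wx": 0,"wy": 0,"wz": 0},
  {"tx": 0,"ty": 0,"tz": 0,"wx": 0,"wy": 0,"wz": 0},
  {"tx": 0,"ty": 0,"tz": 0,"wx": 0,"wy": 0,"wz": 0},
])

```text
time_s: 25.47
ee_pos: [580.8, 165.6, 119.1]
ee_rot: [-180.0, -0.1, -5.1]
force: [-0.2, 0.1, -0.4]
gripper_width: 27.8
gripper_force: 0.0
```

>>> move_arm([
  {"tx": 0,"ty": 0,"tz": 1.2,"wx": 0,"wy": 0,"wz": 0},
  {"tx": 0,"ty": 0,"tz": 1.2,"wx": 0,"wy": 0,"wz": 0},
  {"tx": 0,"ty": 0,"tz": 1,"wx": 0,"wy": 0,"wz": 0},
  {"tx": 0,"ty": 0,"tz": 0.6,"wx": 0,"wy": 0,"wz": 0},
  {"tx": 0,"ty": 0,"tz": 0.3,"wx": 0,"wy": 0,"wz": 0},
  {"tx": 0,"ty": 0,"tz": 0,"wx": 0,"wy": 0,"wz": 0},
  {"tx": 0,"ty": 0,"tz": 0,"wx": 0,"wy": 0,"wz": 0},
  {"tx": 0,"ty": 0,"tz": 0,"wx": 0,"wy": 0,"wz": 0},
])

```text
time_s: 26.13
ee_pos: [580.6, 165.3, 75.6]
ee_rot: [-180.0, -0.1, -5.1]
force: [0.1, 0.4, 0.5]
gripper_width: 27.8
gripper_force: 0.0
```

>>> move_arm([
  {"tx": 0,"ty": 0,"tz": 0,"wx": 0,"wy": 0,"wz": 0},
  {"tx": 0,"ty": 0,"tz": 0,"wx": 0,"wy": 0,"wz": 0},
  {"tx": 0,"ty": 0,"tz": 0,"wx": 0,"wy": 0,"wz": 0},
  {"tx": 0,"ty": 0,"tz": 0,"wx": 0,"wy": 0,"wz": 0},
], gripper=0.6, force=25)

```text
time_s: 26.47
ee_pos: [580.5, 166.9, 75.4]
ee_rot: [-179.8, -0.1, -5.1]
force: [-0.2, 5.2, 0.5]
gripper_width: 9.3
gripper_force: 25.0
```

Run:
```python
import numpy as np
def pr(th):
    t=np.radians(th); y=190*np.cos(t)-12*np.sin(t); z=190*np.sin(t)+12*np.cos(t)
    print([(round(-a/10,2),round(-b/10,2)) for a,b in zip(np.diff(y),np.diff(z))])
pr([0,1,2.5,4.5,6.5,8.5,10.5,12.5,14.5,16.5,18.5,20.5,22.5])
pr(22.5+np.arange(13)*1.6)
pr(41.7+np.arange(13)*1.6)
```

```text
[(np.float64(0.02), np.float64(-0.33)), (np.float64(0.05), np.float64(-0.5)), (np.float64(0.08), np.float64(-0.66)), (np.float64(0.11), np.float64(-0.66)), (np.float64(0.13), np.float64(-0.65)), (np.float64(0.15), np.float64(-0.65)), (np.float64(0.17), np.float64(-0.64)), (np.float64(0.2), np.float64(-0.64)), (np.float64(0.22), np.float64(-0.63)), (np.float64(0.24), np.float64(-0.62)), (np.float64(0.26), np.float64(-0.61)), (np.float64(0.28), np.float64(-0.6))]
[(np.float64(0.24), np.float64(-0.47)), (np.float64(0.25), np.float64(-0.47)), (np.float64(0.27), np.float64(-0.46)), (np.float64(0.28), np.float64(-0.45)), (np.float64(0.29), np.float64(-0.44)), (np.float64(0.3), np.float64(-0.44)), (np.float64(0.32), np.float64(-0.43)), (np.float64(0.33), np.float64(-0.42)), (np.float64(0.34), np.float64(-0.41)), (np.float64(0.35), np.float64(-0.4)), (np.float64(0.36), np.float64(-0.39)), (np.float64(0.37), np.float64(-0.38))]
[(np.float64(0.38), np.float64(-0.37)), (np.float64(0.39), np.float64(-0.36)), (np.float64(0.4), np.float64(-0.35)), (np.float64(0.41), np.float64(-0.34)), (np.float64(0.42), np.float64(-0.32)), (np.float64(0.43), np.float64(-0.31)), (np.float64(0.44), np.float64(-0.3)), (np.float64(0.45), np.float64(-0.29)), (np.float64(0.46), np.float64(-0.27)), (np.float64(0.46), np.float64(-0.26)), (np.float64(0.47), np.float64(-0.25)), (np.float64(0.48), np.float64(-0.24))]
```

>>> move_arm([
  {"tx": 0,"ty": 0.02,"tz": -0.33,"wx": 0,"wy": 0,"wz": 0},
  {"tx": 0,"ty": 0.05,"tz": -0.5,"wx": 0,"wy": 0,"wz": 0},
  {"tx": 0,"ty": 0.08,"tz": -0.66,"wx": 0,"wy": 0,"wz": 0},
  {"tx": 0,"ty": 0.11,"tz": -0.66,"wx": 0,"wy": 0,"wz": 0},
  {"tx": 0,"ty": 0.13,"tz": -0.65,"wx": 0,"wy": 0,"wz": 0},
  {"tx": 0,"ty": 0.15,"tz": -0.65,"wx": 0,"wy": 0,"wz": 0},
  {"tx": 0,"ty": 0.17,"tz": -0.64,"wx": 0,"wy": 0,"wz": 0},
  {"tx": 0,"ty": 0.2,"tz": -0.64,"wx": 0,"wy": 0,"wz": 0},
  {"tx": 0,"ty": 0.22,"tz": -0.63,"wx": 0,"wy": 0,"wz": 0},
  {"tx": 0,"ty": 0.24,"tz": -0.62,"wx": 0,"wy": 0,"wz": 0},
  {"tx": 0,"ty": 0.26,"tz": -0.61,"wx": 0,"wy": 0,"wz": 0},
  {"tx": 0,"ty": 0.28,"tz": -0.6,"wx": 0,"wy": 0,"wz": 0},
])

```text
time_s: 27.47
ee_pos: [579.0, 148.5, 147.8]
ee_rot: [-179.7, -0.1, -5.1]
force: [0.9, 7.4, 0.1]
gripper_width: 9.4
gripper_force: 25.0
```

>>> move_arm([
  {"tx": 0,"ty": 0.24,"tz": -0.47,"wx": 0,"wy": 0,"wz": 0},
  {"tx": 0,"ty": 0.25,"tz": -0.47,"wx": 0,"wy": 0,"wz": 0},
  {"tx": 0,"ty": 0.27,"tz": -0.46,"wx": 0,"wy": 0,"wz": 0},
  {"tx": 0,"ty": 0.28,"tz": -0.45,"wx": 0,"wy": 0,"wz": 0},
  {"tx": 0,"ty": 0.29,"tz": -0.44,"wx": 0,"wy": 0,"wz": 0},
  {"tx": 0,"ty": 0.3,"tz": -0.44,"wx": 0,"wy": 0,"wz": 0},
  {"tx": 0,"ty": 0.32,"tz": -0.43,"wx": 0,"wy": 0,"wz": 0},
  {"tx": 0,"ty": 0.33,"tz": -0.42,"wx": 0,"wy": 0,"wz": 0},
  {"tx": 0,"ty": 0.34,"tz": -0.41,"wx": 0,"wy": 0,"wz": 0},
  {"tx": 0,"ty": 0.35,"tz": -0.4,"wx": 0,"wy": 0,"wz": 0},
  {"tx": 0,"ty": 0.36,"tz": -0.39,"wx": 0,"wy": 0,"wz": 0},
  {"tx": 0,"ty": 0.37,"tz": -0.38,"wx": 0,"wy": 0,"wz": 0},
])

```text
time_s: 28.47
ee_pos: [576.1, 112.4, 200.4]
ee_rot: [-179.6, -0.2, -5.1]
force: [0.8, 7.9, 5.0]
gripper_width: 9.3
gripper_force: 25.0
```

Run:
```python
from h import *
e=env.state(); print(e['time_s'],e['ee_pos'],e['force'],e['gripper_width'],e['gripper_force'])
f=shot('scene','scene12'); print([pix(f,p).round() for p in ([565,-23,75],[568,-100,10],[580,100,230])])
a=f['color']; hsv=cv2.cvtColor(a,cv2.COLOR_RGB2HSV)
m=((hsv[...,0]<14)&(hsv[...,1]>150)&(hsv[...,2]>60)).astype(np.uint8)
for n,ff in (('before',load('scene4')),('now',f)):
    h=cv2.cvtColor(ff['color'],cv2.COLOR_RGB2HSV); m=((h[...,0]<12)&(h[...,1]>165)).astype(np.uint8)
    k,l,st,ce=cv2.connectedComponentsWithStats(m); print(n,[(st[i].tolist()) for i in range(1,k) if st[i,4]>25 and 230<ce[i][0]<420 and 130<ce[i][1]<280])
```

```text
28.4667 [576.12574214 112.43643939 200.41071335] [0.76882548 7.91819217 5.02390769] 9.277389856416729 24.998426735401154
[array([308., 199.]), array([286., 207.]), array([347., 166.])]
before []
now []
```

>>> move_arm([
  {"tx": 0,"ty": 0.38,"tz": -0.37,"wx": 0,"wy": 0,"wz": 0},
  {"tx": 0,"ty": 0.39,"tz": -0.36,"wx": 0,"wy": 0,"wz": 0},
  {"tx": 0,"ty": 0.4,"tz": -0.35,"wx": 0,"wy": 0,"wz": 0},
  {"tx": 0,"ty": 0.41,"tz": -0.34,"wx": 0,"wy": 0,"wz": 0},
  {"tx": 0,"ty": 0.42,"tz": -0.32,"wx": 0,"wy": 0,"wz": 0},
  {"tx": 0,"ty": 0.43,"tz": -0.31,"wx": 0,"wy": 0,"wz": 0},
  {"tx": 0,"ty": 0.44,"tz": -0.3,"wx": 0,"wy": 0,"wz": 0},
  {"tx": 0,"ty": 0.45,"tz": -0.29,"wx": 0,"wy": 0,"wz": 0},
  {"tx": 0,"ty": 0,"tz": 0,"wx": 0,"wy": 0,"wz": 0},
  {"tx": 0,"ty": 0,"tz": 0,"wx": 0,"wy": 0,"wz": 0},
  {"tx": 0,"ty": 0,"tz": 0,"wx": 0,"wy": 0,"wz": 0},
  {"tx": 0,"ty": 0,"tz": 0,"wx": 0,"wy": 0,"wz": 0},
])

```text
time_s: 29.52
ee_pos: [573.4, 78.7, 227.4]
ee_rot: [-179.7, -0.3, -5.1]
force: [0.4, 6.6, 7.7]
gripper_width: 9.2
gripper_force: 25.0
```

Run:
```python
from h import *
e=env.state(); print(e['time_s'],e['ee_pos'],e['force'],e['gripper_width'],e['gripper_force'])
f=shot('scene','scene13')
b=load('scene4'); print('piece colours',[b['color'][int(v),int(u)].tolist() for u,v in ((329+300/7-50,189+430/7-40),(329+380/7-50,189+520/7-40),(329+500/7-50,189+430/7-40))])
for n in ('scene4','scene12','scene13'):
    ff=load(n); h=cv2.cvtColor(ff['color'],cv2.COLOR_RGB2HSV); m=((h[...,0]<11)&(h[...,1]>120)).astype(np.uint8)
    k,l,st,ce=cv2.connectedComponentsWithStats(m); print(n,[(st[i].tolist()) for i in range(1,k) if st[i,4]>12 and 230<ce[i][0]<420 and 130<ce[i][1]<280])
s=shot('side','side13'); h=cv2.cvtColor(s['color'],cv2.COLOR_RGB2HSV); m=((h[...,0]<11)&(h[...,1]>100)).astype(np.uint8)
k,l,st,ce=cv2.connectedComponentsWithStats(m); print('side',[(st[i].tolist()) for i in range(1,k) if st[i,4]>12 and 250<ce[i][0]<400 and 150<ce[i][1]<280],pix(s,[565,-23,75]),pix(s,[568,-90,10]))
```

```text
29.5167 [573.36546876  78.72483258 227.38489596] [0.35375124 6.59538759 7.71196247] 9.227159006947893 25.011852979660034
piece colours [[182, 179, 173], [145, 91, 48], [78, 50, 26]]
scene4 []
scene12 []
scene13 []
side [] [333.08036371 199.11051293] [345.33587303 205.51527773]
```

Run:
```python
from h import *
for n,box in (('scene4',(230,420,130,280)),('scene13',(230,420,130,280)),('side0',(250,400,150,280)),('side13',(250,400,150,280))):
    ff=load(n); h=cv2.cvtColor(ff['color'],cv2.COLOR_RGB2HSV); m=((h[...,0]<14)&(h[...,1]>(160 if 'scene' in n else 130))).astype(np.uint8)
    k,l,st,ce=cv2.connectedComponentsWithStats(m); print(n,[(st[i].tolist()) for i in range(1,k) if st[i,4]>12 and box[0]<ce[i][0]<box[1] and box[2]<ce[i][1]<box[3]])
s=load('side13'); f=load('scene13')
Y=np.array([.087,.996,0]); H=np.array([564.3,-23,75])
for t in (55,):
  t=np.radians(t); U=Y*np.cos(t)+[0,0,np.sin(t)]; X=np.array([.996,-.087,0])
  for nm,c in (('scene',f),('side',s)): print(nm,[pix(c,H+U*a+X*b).round().tolist() for a,b in ((-12,-65),(-12,65),(152,65),(152,-65))])
```

```text
scene4 [[326, 192, 8, 12, 45], [306, 205, 13, 10, 59], [344, 206, 14, 12, 59], [324, 219, 15, 12, 78], [416, 257, 4, 8, 24]]
scene13 [[271, 203, 10, 9, 35], [416, 257, 4, 8, 24]]
side0 [[293, 158, 5, 6, 24]]
side13 []
scene [[327.0, 190.0], [284.0, 212.0], [311.0, 182.0], [358.0, 159.0]]
side [[352.0, 210.0], [319.0, 192.0], [294.0, 166.0], [329.0, 185.0]]
```

>>> move_arm([
  {"tx": 0,"ty": -0.45,"tz": 0.29,"wx": 0,"wy": 0,"wz": 0},
  {"tx": 0,"ty": -0.44,"tz": 0.3,"wx": 0,"wy": 0,"wz": 0},
  {"tx": 0,"ty": -0.43,"tz": 0.31,"wx": 0,"wy": 0,"wz": 0},
  {"tx": 0,"ty": -0.42,"tz": 0.32,"wx": 0,"wy": 0,"wz": 0},
  {"tx": 0,"ty": -0.41,"tz": 0.34,"wx": 0,"wy": 0,"wz": 0},
  {"tx": 0,"ty": -0.4,"tz": 0.35,"wx": 0,"wy": 0,"wz": 0},
  {"tx": 0,"ty": -0.39,"tz": 0.36,"wx": 0,"wy": 0,"wz": 0},
  {"tx": 0,"ty": -0.38,"tz": 0.37,"wx": 0,"wy": 0,"wz": 0},
])

```text
time_s: 30.28
ee_pos: [576.0, 111.6, 200.3]
ee_rot: [-179.7, -0.2, -5.1]
force: [0.7, 5.5, 5.8]
gripper_width: 9.2
gripper_force: 25.0
```

>>> move_arm([
  {"tx": 0,"ty": -0.37,"tz": 0.38,"wx": 0,"wy": 0,"wz": 0},
  {"tx": 0,"ty": -0.36,"tz": 0.39,"wx": 0,"wy": 0,"wz": 0},
  {"tx": 0,"ty": -0.35,"tz": 0.4,"wx": 0,"wy": 0,"wz": 0},
  {"tx": 0,"ty": -0.34,"tz": 0.41,"wx": 0,"wy": 0,"wz": 0},
  {"tx": 0,"ty": -0.33,"tz": 0.42,"wx": 0,"wy": 0,"wz": 0},
  {"tx": 0,"ty": -0.32,"tz": 0.43,"wx": 0,"wy": 0,"wz": 0},
  {"tx": 0,"ty": -0.3,"tz": 0.44,"wx": 0,"wy": 0,"wz": 0},
  {"tx": 0,"ty": -0.29,"tz": 0.44,"wx": 0,"wy": 0,"wz": 0},
  {"tx": 0,"ty": -0.28,"tz": 0.45,"wx": 0,"wy": 0,"wz": 0},
  {"tx": 0,"ty": -0.27,"tz": 0.46,"wx": 0,"wy": 0,"wz": 0},
  {"tx": 0,"ty": -0.25,"tz": 0.47,"wx": 0,"wy": 0,"wz": 0},
  {"tx": 0,"ty": -0.24,"tz": 0.47,"wx": 0,"wy": 0,"wz": 0},
])

```text
time_s: 31.28
ee_pos: [579.0, 148.0, 147.6]
ee_rot: [-179.8, -0.1, -5.1]
force: [-0.4, 5.1, 2.2]
gripper_width: 9.5
gripper_force: 25.0
```

>>> move_arm([
  {"tx": 0,"ty": -0.28,"tz": 0.6,"wx": 0,"wy": 0,"wz": 0},
  {"tx": 0,"ty": -0.26,"tz": 0.61,"wx": 0,"wy": 0,"wz": 0},
  {"tx": 0,"ty": -0.24,"tz": 0.62,"wx": 0,"wy": 0,"wz": 0},
  {"tx": 0,"ty": -0.22,"tz": 0.63,"wx": 0,"wy": 0,"wz": 0},
  {"tx": 0,"ty": -0.2,"tz": 0.64,"wx": 0,"wy": 0,"wz": 0},
  {"tx": 0,"ty": -0.17,"tz": 0.64,"wx": 0,"wy": 0,"wz": 0},
  {"tx": 0,"ty": -0.15,"tz": 0.65,"wx": 0,"wy": 0,"wz": 0},
  {"tx": 0,"ty": -0.13,"tz": 0.65,"wx": 0,"wy": 0,"wz": 0},
  {"tx": 0,"ty": -0.11,"tz": 0.66,"wx": 0,"wy": 0,"wz": 0},
  {"tx": 0,"ty": -0.08,"tz": 0.66,"wx": 0,"wy": 0,"wz": 0},
  {"tx": 0,"ty": -0.05,"tz": 0.45,"wx": 0,"wy": 0,"wz": 0},
  {"tx": 0,"ty": -0.02,"tz": 0.3,"wx": 0,"wy": 0,"wz": 0},
])

```text
time_s: 32.28
ee_pos: [580.4, 166.9, 75.6]
ee_rot: [-179.9, -0.0, -5.1]
force: [0.4, 5.2, 0.8]
gripper_width: 9.3
gripper_force: 25.0
```

>>> move_arm([
  {"tx": 0,"ty": 0,"tz": 0,"wx": 0,"wy": 0,"wz": 0},
  {"tx": 0,"ty": 0,"tz": 0,"wx": 0,"wy": 0,"wz": 0},
  {"tx": 0,"ty": 0,"tz": 0,"wx": 0,"wy": 0,"wz": 0},
])

```text
time_s: 32.53
ee_pos: [580.5, 166.8, 75.9]
ee_rot: [-179.8, -0.0, -5.1]
force: [-0.8, 6.0, -1.1]
gripper_width: 9.3
gripper_force: 25.0
```

Run:
```python
from h import *
e=env.state(); print(e['time_s'],e['ee_pos'],e['force'],e['gripper_width'])
shot('scene','scene14')
for n in ('scene4','scene14'):
    ff=load(n); h=cv2.cvtColor(ff['color'],cv2.COLOR_RGB2HSV); m=((h[...,0]<14)&(h[...,1]>160)).astype(np.uint8)
    k,l,st,ce=cv2.connectedComponentsWithStats(m); print(n,[(st[i].tolist()) for i in range(1,k) if st[i,4]>8 and 230<ce[i][0]<420 and 130<ce[i][1]<280])
```

```text
32.5333 [580.45422847 166.81355768  75.88195736] [-0.84103175  6.04684939 -1.05217434] 9.319392942383345
scene4 [[326, 192, 8, 12, 45], [306, 205, 13, 10, 59], [344, 206, 14, 12, 59], [324, 219, 15, 12, 78], [416, 257, 4, 8, 24]]
scene14 [[288, 198, 8, 6, 19], [274, 202, 8, 9, 26], [416, 257, 4, 8, 24]]
```

>>> move_arm([
  {"tx": 0,"ty": 0,"tz": 0,"wx": 0,"wy": 0,"wz": 0},
  {"tx": 0,"ty": 0,"tz": 0,"wx": 0,"wy": 0,"wz": 0},
  {"tx": 0,"ty": 0,"tz": 0,"wx": 0,"wy": 0,"wz": 0},
  {"tx": 0,"ty": -0.05,"tz": -0.5,"wx": 0,"wy": 0,"wz": 0},
  {"tx": 0,"ty": 0,"tz": -1,"wx": 0,"wy": 0,"wz": 0},
  {"tx": 0,"ty": 0,"tz": -2,"wx": 0,"wy": 0,"wz": 0},
  {"tx": 0,"ty": 0,"tz": -3,"wx": 0,"wy": 0,"wz": 0},
  {"tx": 0,"ty": 0,"tz": -3,"wx": 0,"wy": 0,"wz": 0},
  {"tx": 0,"ty": 0,"tz": -3,"wx": 0,"wy": 0,"wz": 0},
  {"tx": 0,"ty": 0,"tz": -3,"wx": 0,"wy": 0,"wz": 0},
], gripper=2.8)

```text
time_s: 33.42
ee_pos: [580.0, 165.4, 233.5]
ee_rot: [-180.0, -0.1, -5.1]
force: [0.1, -0.6, -0.4]
gripper_width: 28.3
gripper_force: 0.0
```

>>> move_arm([
  {"tx": -0.7,"ty": 3,"tz": 0,"wx": 0,"wy": 0,"wz": 0},
  {"tx": -0.7,"ty": 3,"tz": 0,"wx": 0,"wy": 0,"wz": 0},
  {"tx": -0.7,"ty": 3,"tz": 0,"wx": 0,"wy": 0,"wz": 0},
  {"tx": -0.7,"ty": 3,"tz": 0,"wx": 0,"wy": 0,"wz": 0},
  {"tx": -0.7,"ty": 3,"tz": 0,"wx": 0,"wy": 0,"wz": 0},
  {"tx": -0.7,"ty": 3,"tz": 0,"wx": 0,"wy": 0,"wz": 0},
  {"tx": -0.7,"ty": 3,"tz": 0,"wx": 0,"wy": 0,"wz": 0},
  {"tx": -0.7,"ty": 3,"tz": 0,"wx": 0,"wy": 0,"wz": 0},
  {"tx": 0,"ty": 0,"tz": 0,"wx": 0,"wy": 0,"wz": 0},
  {"tx": 0,"ty": 0,"tz": 0,"wx": 0,"wy": 0,"wz": 0},
  {"tx": 0,"ty": 0,"tz": 0,"wx": 0,"wy": 0,"wz": 0},
])

```text
time_s: 34.33
ee_pos: [503.2, -68.2, 231.6]
ee_rot: [-180.0, -0.1, -5.1]
force: [0.2, 0.9, -1.3]
gripper_width: 28.0
gripper_force: 0.0
```

Run:
```python
from h import *
e=env.state(); print(e['time_s'],e['ee_pos'],e['force'],e['gripper_width'])
f=shot('wrist','wrist15'); h=cv2.cvtColor(f['color'],cv2.COLOR_RGB2HSV)
m=((h[...,0]<14)&(h[...,1]>165)).astype(np.uint8); m=cv2.morphologyEx(m,cv2.MORPH_OPEN,np.ones((3,3)))
k,l,st,ce=cv2.connectedComponentsWithStats(m)
for i in range(1,k):
    if st[i,4]>60: print(st[i],at(f,*ce[i],14).round(),at(f,*ce[i],84).round())
# bar and scene changes
a,b=load('scene0')['color'].astype(int),shot('scene','scene15')['color'].astype(int)
d=(np.abs(a-b).max(2)>40).astype(np.uint8); k,l,st,ce=cv2.connectedComponentsWithStats(cv2.morphologyEx(d,cv2.MORPH_OPEN,np.ones((2,2))))
print([st[i].tolist() for i in range(1,k) if st[i,4]>20])
```

```text
34.3333 [503.24790569 -68.2249441  231.55972482] [ 0.22714786  0.88380862 -1.32866508] 28.016210317326113
[337  86  31  29 536] [ 588. -112.   14.] [ 586. -105.   84.]
[325 117  30  32 535] [553. -95.  14.] [558. -91.  84.]
[546 146  33  20 543] [ 505. -345.   14.] [ 519. -296.   84.]
[316 160  20  31 467] [506. -75.  14.] [520. -75.  84.]
[ 21 192  13   8  78] [513. 277.  14.] [525. 213.  84.]
[[309, 0, 10, 8, 70], [292, 5, 3, 11, 26], [314, 22, 6, 4, 21], [298, 26, 11, 8, 62], [293, 29, 3, 9, 21], [310, 35, 11, 3, 27], [276, 38, 56, 53, 923], [331, 43, 13, 21, 138], [339, 67, 6, 8, 40], [339, 76, 18, 14, 213], [299, 78, 14, 7, 41], [424, 88, 4, 6, 21], [265, 91, 93, 75, 2674], [453, 100, 7, 9, 29], [412, 106, 11, 12, 35], [481, 110, 12, 24, 78], [320, 137, 120, 41, 746], [463, 136, 14, 8, 39], [478, 150, 11, 6, 32], [377, 161, 85, 27, 771], [336, 178, 24, 14, 177], [350, 182, 28, 24, 337], [287, 184, 55, 36, 966], [272, 203, 12, 12, 86], [343, 206, 17, 15, 181], [324, 218, 18, 16, 217], [293, 238, 6, 6, 21]]
```

```bash
python3 -c "
from workcell import env
print(env.job_done())"
```

```text
the job is handed in; nothing more can be done
None
```

I handed the job in at about 34 s: the bead is in the tub, the tongs stand tips down in their pocket, the three blocks are in the cardboard box, and the tray is level again.

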